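# Load the stone drilling jig and trip the clamp

## Robot

A 7-joint arm with a two-finger parallel gripper is mounted at the origin on the work surface. World frame = base frame: x ahead of the robot, y to its left, z up, the work surface at z = 0. Lengths are in m, angles in rad, forces in N, time in s.
With the tool pointing down it reaches from about 0.4 to 0.875 m from the base axis. Payload 19.3 kg.
Tool frame: the origin (TCP) lies at the very end of the fingers, on their centre line; the grasp point (between the pads) lies 19 mm behind it; z points along the fingers, y is the line along which they close (so a half turn about z gives the same grasp; the last joint's range is limited). The gripper opens to 85 mm and grips with 20 to 120 N. Pads are 22 mm wide; open, the fingers measure 114 mm over their backs; the gripper's body (76 mm by 85 mm) begins 54 mm behind the grasp point. The pads swing forward as they close: fully open they stand 13 mm farther back than shut.
Start: joints at [1.161, 0.521, -0.036, 1.599, 0.021, 1.021, -0.113], TCP at [0.208, -0.589, 0.231] pointing down, gripper open.
Joint ranges: [-2.91, 2.91], [-0.3, 2.13], [-1.5, 1.42], [0.17, 2.43], [-1.26, 4.41], [0.16, 1.93], [-2.52, 2.52]. Speed limits (rad/s): [1.89, 1.89, 2.39, 2.39, 3.01, 3.01, 3.01].

## Interface

Orientations are given as [roll, pitch, yaw] about the fixed x, y, z axes, in that order (R = Rz(yaw) Ry(pitch) Rx(roll)).
In Python, from workcell import observe, grab_frame, job_done gives the robot as it stands.
- The arm moves only by the tool move_arm, never from a script. Its argument "plan" is a list that holds one entry, the list of rows, each a list of 7 numbers: the shift along the tool's x, y, z each as a share of 0.02 m, from -1 to 1, then the turn, a rotation vector about the tool's x, y, z each as a share of 6 degrees, from -1 to 1, then the opening, from -1 (shut) to 1 (fully open). A call has exactly 10 rows; each row shifts and turns the commanded pose from where the row before left it, along the tool's axes as they then stand; what a row does not reach is not made up. A row lasts 1/10 s, in which the tool goes at most 50 mm and 8.59 degrees, less where a joint would pass 70% of its speed; a pose out of reach is approached as far as the arm can. A call with a number of a shift or a turn outside -1 to 1 is refused whole. A call with a gripper value outside its range is refused whole. The fingers move at their own pace and stop on an object; "grip_force" is the grip in N (left out, the last holds). Time passes only in rows, so rows that do not move let the fingers close, or fill a call up. It gives the time, the measured TCP pose, the force, the opening and the grip force at its end, in the units of the state.
- observe(): the state, without advancing time (a new reading comes with each control period).
- grab_frame(name): name is "side" or "top" or "wrist"; returns a dict with "color" (420x560x3 uint8, red, green, blue), "intrinsics" (3x3 intrinsics, pixels), "k1" (the pictures are not rectified: a ray, as slopes to the right and down, at radius r is drawn at 1 + k1 r^2 times it, then the intrinsics apply), "position" and "orientation" of the camera in the world; the wrist camera has in their place "tool_from_camera" (4x4, takes a point from camera to tool coordinates, whose origin is the TCP and whose axes are the flange's). Camera axes: x right, y down, z forward; pixel columns grow to the right and rows downward; lengths in m; the calibration is good to about 2 mm. A picture is of the moment at which its call begins: read the wrist's pose just before it. There is no depth.
- job_done(): hands the job in; it is judged then, once.
The state is a dict: "clock": time; "qpos": joint angles; "qd": joint speeds; "joint_efforts": joint torques, N m; "position": TCP position; "tool_rot": TCP orientation; "force": force on the tool from outside, world axes, zero at the start; "moment": the same for the moment, N m; "grip_width": finger opening in m; "finger_force": force on a finger pad.
Only numpy, scipy, OpenCV 4.12 (cv2) and the standard library are available. Lean on these libraries where they do the work, as an engineer would, in place of code of your own. Each camera call takes 0.05 s, during which the arm holds its last target. There are 200 camera calls.

## Task

Get the drilling jig ready: slide every square stone blank along the wide lane and every bar-shaped blank along the narrow lane, lying flat, until each is wholly under the hold-down lips, and put the broken offcuts into the waste tub. When all that is done, press the sprung clamp pedal fully down and let it come back up. Leave the tools and other things lying about where they are.

Things in the scene. Friction and masses are not known exactly. Their poses are not given: they have to be found in the camera images.
- jig: Fixed aluminium drilling jig, 290 x 175 x 46 mm. Origin on its underside; +x runs along its two parallel lanes, away from the robot, +y left. Lane floor at z = 12 mm. Both lanes are open in front at x = -140 mm and end at a stop at x = 140. From x = -140 to -10 they are open on top (entry bay, fences to z = 30). From x = -10 to 140 steel lips overhang both sides of each lane (z = 40 to 46).
- wide_lane (a point): Centre line of the wide (left) lane, on its floor, where the lips begin: at x = -10, y = 46, z = 12 mm in the jig's frame, same axes. The lane is 59 mm wide under the lips with an open slot 41 mm wide between the lips; its entry bay is 75 mm wide and tapers to 59 over the last 30 mm before the lips. Holds two squares in a row under the lips.
- narrow_lane (a point): Centre line of the narrow (right) lane, on its floor, where the lips begin: at x = -10, y = -40, z = 12 mm in the jig's frame, same axes. 47 mm wide under the lips with an open slot 35 mm wide between them; its entry bay is 63 mm wide and tapers to 47 over the last 30 mm. Holds two bars, end to end, under the lips. Shut fingers that close along the lane can push stones along inside the slot.
- tub: Fixed black open plastic tub for waste, 140 (x) x 130 (y) x 50 mm high, walls and floor 4 mm. Origin at the centre of its underside.
- pedal (a joint): Angle of the clamp pedal's dark steel paddle, hinged at its far end: 0 up (horizontal), 0.35 rad fully down against its stop. It is sprung: about 2 N at the pad starts it, about 7 N holds it fully down, and it rises by itself when let go.
- pedal_pad (a point): Point to press: top of the rubber pad on the pedal, 80 mm from the hinge, 51 mm above the table when up and about 24 mm when fully down. The point's x axis points from the pad to the hinge; the paddle is 46 mm wide, the pad 50 mm long. The pedal stands beside the tub, and the two may trade places.
- mat: Fixed thin black rubber mat, 360 x 250 x 3 mm, on which the stones lie at the start, flat and about 115 mm apart. Origin at the centre of its underside.
- square1: Square sandstone blank, 54 x 54 x 24 mm high, about 160 g. Body origin at the centre of its underside, z up as it lies flat at the start. None if absent in this run.
- square2: Square sandstone blank, 54 x 54 x 24 mm high, about 160 g. Body origin at the centre of its underside, z up as it lies flat at the start. None if absent in this run.
- bar1: Bar-shaped sandstone blank, 64 mm (x) x 42 mm (y) x 24 mm high, about 150 g. Body origin at the centre of its underside, z up as it lies flat at the start. None if absent in this run.
- bar2: Bar-shaped sandstone blank, 64 mm (x) x 42 mm (y) x 24 mm high, about 150 g. Body origin at the centre of its underside, z up as it lies flat at the start. None if absent in this run.
- offcut1: Broken, irregular sandstone offcut, main lump 50 mm (x) x 26 mm (y) x 22 mm high with a skewed lump 12 mm high that sticks out at +x, +y to about y = 24 mm; a small hump on top reaches 30 mm; about 80 g. Can be pinched across y at x about -12 mm. Body origin at the centre of its underside, z up as it lies flat at the start. None if absent in this run.
- offcut2: Broken, irregular sandstone offcut, main lump 50 mm (x) x 26 mm (y) x 22 mm high with a skewed lump 12 mm high that sticks out at +x, +y to about y = 24 mm; a small hump on top reaches 30 mm; about 80 g. Can be pinched across y at x about -12 mm. Body origin at the centre of its underside, z up as it lies flat at the start. None if absent in this run.
- chalk: Blue marking crayon stub, 26 mm across, 14 mm high, standing among the stones on the mat; leave it. Origin under its centre.
- chisel: Steel chisel, 215 mm long along x, lying to the right of the mat; leave it. Origin 8 mm below its axis.
- brush: Hand brush lying behind the jig; leave it.
- lid: Grey plastic cap, 44 mm across, 12 mm high, on the table near the left front of the jig; leave it.
Mind the look-alikes: they are no part of the job. What is shaped like the bar1 but purple is not meant. What is shaped like the bar2 but blue is not meant.

How it is judged:
By the outcome, as a careful person would: the job done as asked, in the order asked, and still so for the second after the job is handed in, with the robot touching nothing.
Of square1, square2, bar1, bar2, offcut1, offcut2 only 4 to 6 are there at a start; the rules pass over those that are not, and their reading is None.
At some moment in a run one of square1, square2, bar1, bar2, offcut1, offcut2 may be knocked a few centimetres aside while the robot is not near it.
Once in a run the grip may slacken for a moment while it holds something.
It also fails if it takes over 210 s, if anything falls off the work surface, if the arm or the gripper's body presses on something with over 40 N, if the wrist force passes 120 N, or if a joint passes its speed limit or range.

## Working session

There is one attempt and no reset: what is moved stays moved. The work goes in short steps, Python scripts to look and compute and a tool call to move; the robot and the scene stay as the last step left them, time stands still between calls to the robot, and variables do not carry over. Pictures are saved under pics/ and viewed, at most 16 in all, crops included, and the job is handed in when it is done.

Besides the shell and the picture viewer there is one more tool, called after "Emit:" by a JSON object that holds its "fn" and its "kwargs". move_arm: Moves the arm, as the interface text tells. Shift numbers are shares of 0.02 m and turn numbers shares of 6 degrees, none past 1 either way. Its arguments: {"type":"object","properties":{"plan":{"type":"array"},"grip_force":{"type":"number"}},"required":["plan"]}

```bash
mkdir -p pics; ls; python3 - <<'E'
from workcell import observe, grab_frame
import cv2
s=observe();print({k:s[k] for k in('clock','position','tool_rot','grip_width','force','qpos')})
for n in('side','top','wrist'):
    f=grab_frame(n);cv2.imwrite(f'pics/{n}0.png',f['color'][:,:,::-1])
    print(n,{k:f[k] for k in f if k!='color'})
E
```

```text
pics
{'clock': 0.0, 'position': array([ 0.20815552, -0.58896238,  0.23072284]), 'tool_rot': array([-3.1404526e+00,  7.1032618e-05,  3.3978068e-01]), 'grip_width': 0.0858993665339619, 'force': array([ 0.26007763, -0.21714311, -0.18196429]), 'qpos': array([ 1.16081495,  0.52202422, -0.03632325,  1.59999845,  0.02118537,
        1.02109667, -0.11277934])}
side {'intrinsics': array([[456.40812101,   0.        , 284.24292528],
       [  0.        , 456.40812101, 201.41800778],
       [  0.        ,   0.        ,   1.        ]]), 'k1': -0.025322295965022546, 'position': array([-0.00774893,  0.64788064,  0.56406328]), 'orientation': array([-2.10313458,  0.00369897, -2.50711958])}
top {'intrinsics': array([[419.44203294,   0.        , 281.26953217],
       [  0.        , 419.44203294, 214.76081778],
       [  0.        ,   0.        ,   1.        ]]), 'k1': -0.06163395131384343, 'position': array([ 0.40312552, -0.04714044,  1.21634125]), 'orientation': array([-3.03243737, -0.00360875, -1.56594344])}
wrist {'intrinsics': array([[356.33892077,   0.        , 278.63075125],
       [  0.        , 356.33892077, 207.39736707],
       [  0.        ,   0.        ,   1.        ]]), 'k1': 0.0046146578813228145, 'tool_from_camera': array([[-3.67061253e-04, -9.53001294e-01, -3.02966001e-01,
         7.81897437e-02],
       [ 9.99999838e-01, -2.17945829e-04, -5.25994785e-04,
         3.82233006e-04],
       [ 4.35243535e-04, -3.02966145e-01,  9.53001220e-01,
        -1.42661471e-01],
       [ 0.00000000e+00,  0.00000000e+00,  0.00000000e+00,
         1.00000000e+00]])}
```

View pics/top0.png

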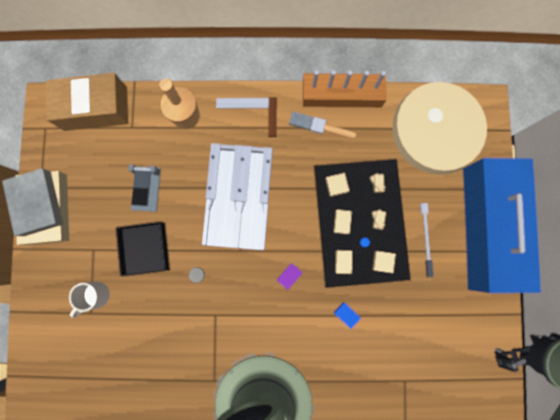

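View pics/side0.png

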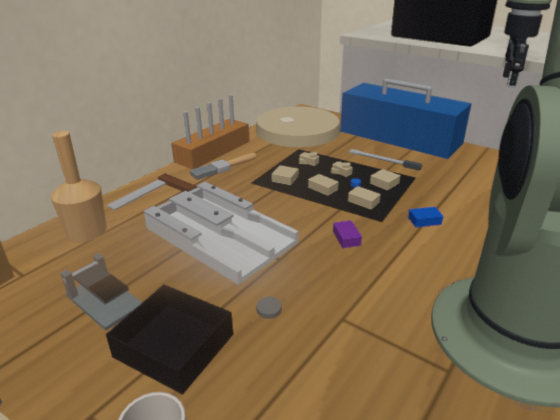

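The top view shows the jig at (237,197), the mat at (362,222) with six sandy stones, offcuts at about (377,183) and (379,219), and four blanks at (338,184), (343,221), (343,262) and (384,262). The tub is at (143,249) and the pedal at (145,187). Look-alikes: the purple bar at (289,276), the blue bar at (347,315) and the blue chalk at (365,242). The side view shows the same layout.

```bash
cat > h.py <<'E'
import numpy as np,cv2
from scipy.spatial.transform import Rotation as Ro
from workcell import observe,grab_frame
def cam(n,save=None):
    s=observe();f=grab_frame(n)
    if n=='wrist':
        T=np.eye(4);T[:3,:3]=Ro.from_euler('xyz',s['tool_rot']).as_matrix();T[:3,3]=s['position']
        T=T@f['tool_from_camera'];f['R'],f['p']=T[:3,:3],T[:3,3]
    else: f['R'],f['p']=Ro.from_euler('xyz',f['orientation']).as_matrix(),np.array(f['position'])
    f['D']=np.array([f['k1'],0,0,0,0.])
    f['bgr']=np.ascontiguousarray(f['color'][:,:,::-1])
    if save: cv2.imwrite(f'pics/{save}.png',f['bgr'])
    return f
def rays(f,px):
    u=cv2.undistortPoints(np.asarray(px,float).reshape(-1,1,2),f['intrinsics'],f['D']).reshape(-1,2)
    return np.c_[u,np.ones(len(u))]@f['R'].T
def plane(f,px,z):
    d=rays(f,px);return f['p']+d*((z-f['p'][2])/d[:,2])[:,None]
def proj(f,P):
    r,_=cv2.Rodrigues(f['R'].T);return cv2.projectPoints(np.asarray(P,float).reshape(-1,1,3),r,-f['R'].T@f['p'],f['intrinsics'],f['D'])[0].reshape(-1,2)
def tri(fs,pxs):
    A=np.zeros((3,3));b=np.zeros(3)
    for f,p in zip(fs,pxs):
        d=rays(f,[p])[0];d/=np.linalg.norm(d);M=np.eye(3)-np.outer(d,d);A+=M;b+=M@f['p']
    return np.linalg.solve(A,b)
def stones(f,amin=60,roi=None):
    h=cv2.cvtColor(f['bgr'],cv2.COLOR_BGR2HSV)
    m=cv2.inRange(h,(12,25,120),(35,140,255))
    if roi is not None:
        k=np.zeros_like(m);cv2.fillPoly(k,[np.int32(roi)],255);m&=k
    return [c for c in cv2.findContours(m,cv2.RETR_EXTERNAL,cv2.CHAIN_APPROX_NONE)[0] if cv2.contourArea(c)>amin]
def rect(f,c,z):
    P=plane(f,c[:,0,:],z)[:,:2]
    (x,y),(w,h),a=cv2.minAreaRect(np.float32(P*1000))
    if w<h:w,h,a=h,w,a+90
    return np.round([x,y,w,h,(a+90)%180-90],1)
E
python3 - <<'E'
from h import *
f=cam('top')
roi=[(312,160),(398,155),(412,285),(322,292)]
for c in stones(f,60,roi):
    print(c[:,0].mean(0).round(),rect(f,c,.027),cv2.contourArea(c))
px=dict(mat=[(314.5,164.5),(396,159),(410,279),(326,287)],jigtop=[(210.5,144.5),(272,147),(265,249),(202,246)],tub=[(116,229),(165,222),(169,269),(123,276)],ped=[(133,166),(158,166),(157,211),(131,211)])
for k,z in(('mat',.003),('jigtop',.04),('tub',.05),('ped',.03)):print(k,plane(f,px[k],z)[:,:2].round(3).tolist())
big=cv2.resize(f['bgr'][130:290,105:280],None,fx=4.5,fy=3.7,interpolation=cv2.INTER_CUBIC);big=cv2.resize(f['bgr'][135:285,110:285],None,fx=4,fy=4,interpolation=cv2.INTER_CUBIC)
cv2.imwrite('pics/c1.png',big)
E
```

```text
[384. 262.] [ 401.7 -342.6   59.1   57.7   81.9] 384.5
[344. 262.] [ 401.6 -227.3   65.3   48.2   -0.6] 367.5
[379. 219.] [ 521.6 -329.    54.6   37.5   -1.3] 192.0
[342. 221.] [ 515.8 -225.9   68.5   47.1   -5.7] 353.0
[351. 262.] [ 471.2 -282.8  294.3  258.3    4.2] 530.0
[378. 182.] [ 629.8 -327.    53.8   39.1    3.8] 186.0
[337. 184.] [ 623.9 -211.5   59.    58.5  -76.5] 371.0
[372. 181.] [ 564.7 -275.7  279.3  256.8    4.1] 381.0
mat [[0.686, -0.148], [0.705, -0.391], [0.352, -0.423], [0.329, -0.18]]
jigtop [[0.735, 0.154], [0.728, -0.023], [0.435, -0.006], [0.443, 0.171]]
tub [[0.488, 0.414], [0.509, 0.275], [0.378, 0.26], [0.358, 0.388]]
ped [[0.673, 0.38], [0.673, 0.307], [0.542, 0.305], [0.542, 0.38]]
```

View pics/c1.png

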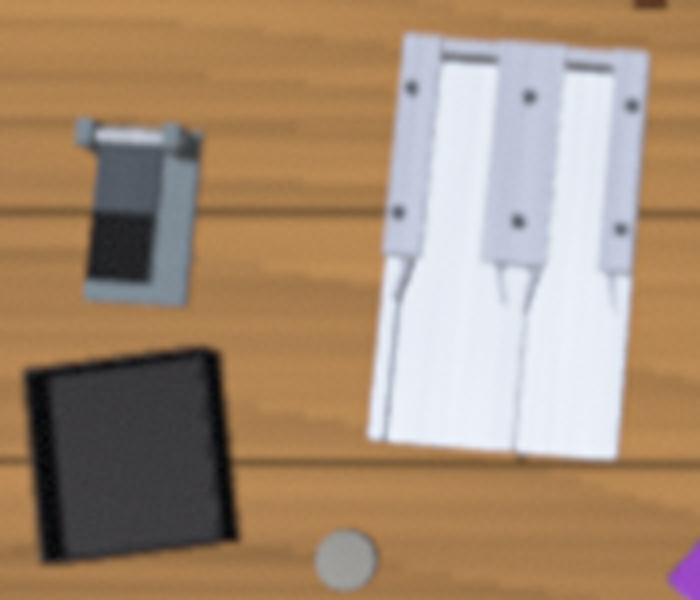

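The crop shows the jig lanes, wide on the left and narrow on the right, with the open mouth at the bottom. The tub and the pedal (pad at about (120,247) in the crop) are also visible.
Choices: the squares are at (384,262) and (337,184), the bars at (344,262) and (342,221), and the offcuts at (379,219) and (378,182). The purple and blue bars are off the mat, so I'm leaving them out. Next I'm moving over the mat for a close check.

Emit:
{"fn": "move_arm", "kwargs": {"plan": [[[0, 0, 0, 0, 0, -1, 1], [0, 0, 0, 0, 0, -1, 1], [0, 0, 0, 0, 0, -1, 1], [0, 0, 0, 0, 0, -1, 1], [0, 0, 0, 0, 0, -1, 1], [0, 0, 0, 0, 0, -1, 1], [0, 0, 0, 0, 0, -1, 1], [0, 0, 0, 0, 0, -1, 1], [0, 0, 0, 0, 0, -1, 1], [0, 0, 0, 0, 0, -1, 1]]]}}

```text
clock: 1.2
position: [0.2082, -0.5892, 0.2311]
tool_rot: [-3.141, -0.0, 1.391]
force: [-0.6, -0.6, 0.4]
grip_width: 0.0856
finger_force: 0.0
```

Emit:
{"fn": "move_arm", "kwargs": {"plan": [[[0, 0, 0, 0, 0, -1, 1], [0, 0, 0, 0, 0, -0.2, 1], [0.9, 0.75, -0.1, 0, 0, 0, 1], [0.9, 0.75, -0.1, 0, 0, 0, 1], [0.9, 0.75, -0.1, 0, 0, 0, 1], [0.9, 0.75, -0.1, 0, 0, 0, 1], [0.9, 0.75, -0.1, 0, 0, 0, 1], [0.9, 0.75, -0.1, 0, 0, 0, 1], [0.9, 0.75, -0.1, 0, 0, 0, 1], [0.9, 0.75, -0.1, 0, 0, 0, 1]]]}}

```text
clock: 2.2
position: [0.337, -0.4517, 0.2473]
tool_rot: [-3.142, -0.0, 1.51]
force: [0.0, -0.6, 0.8]
grip_width: 0.0854
finger_force: 0.0
```

Emit:
{"fn": "move_arm", "kwargs": {"plan": [[[0.9, 0.75, -0.1, 0, 0, 0, 1], [0.9, 0.75, -0.1, 0, 0, 0, 1], [0.9, 0.75, -0.1, 0, 0, 0, 1], [0.9, 0.75, -0.1, 0, 0, 0, 1], [0.9, 0.75, -0.1, 0, 0, 0, 1], [0.9, 0.75, -0.1, 0, 0, 0, 1], [0.9, 0.75, -0.1, 0, 0, 0, 1], [0.9, 0.75, -0.1, 0, 0, 0, 1], [0.9, 0.75, -0.1, 0, 0, 0, 1], [0.9, 0.75, 0, 0, 0, 0, 1]]]}}

```text
clock: 3.2
position: [0.4973, -0.2808, 0.2655]
tool_rot: [3.141, 0.0, 1.51]
force: [0.3, -0.5, 0.2]
grip_width: 0.0853
finger_force: 0.0
```

```bash
python3 - <<'E'
from h import *
s=observe();print(s['clock'],s['position'].round(4),s['tool_rot'].round(4),s['qpos'].round(2))
f=cam('wrist','w1')
for c in stones(f,300):
    print(c[:,0].mean(0).round(),rect(f,c,.027),cv2.contourArea(c))
E
```

```text
3.2 [ 0.4973 -0.2808  0.2655] [3.1414e+00 1.0000e-04 1.5099e+00] [ 0.73  0.43 -0.43  1.69  0.2   1.07  0.17]
[199. 223.] [ 403.3 -337.7   60.2   55.7   81.8] 2249.5
[303. 207.] [ 524.  -324.1   53.9   39.9   -5.5] 1206.5
[396. 202.] [ 626.3 -324.5   55.5   41.7    8.7] 1315.0
[184. 121.] [ 403.2 -225.3   66.7   42.3   -1.8] 2452.5
[293. 113.] [ 516.  -223.3   63.7   42.2   -6.2] 2497.0
[396.  92.] [ 622.  -209.8   58.6   54.4   13.6] 3113.0
[289. 178.] [ 494.9 -345.2  717.5  453.7   -3.4] 122889.0
```

View pics/w1.png

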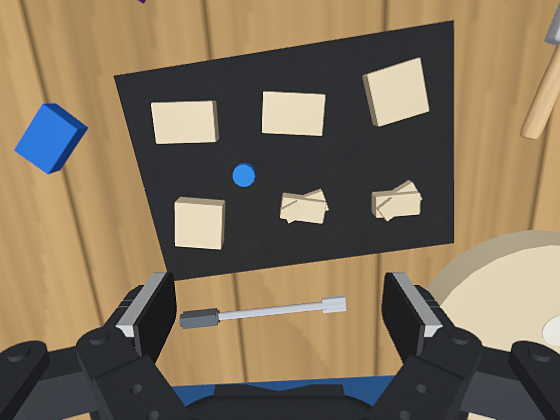

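The wrist view confirms the choices: bars at (184,121) and (293,113), squares at (199,223) and (396,92), offcuts at (303,207) and (396,202), chalk at (243,175). The blue look-alike is at (50,138), off the mat. I'm taking a second view for heights, then going on over the jig.

Emit:
{"fn": "move_arm", "kwargs": {"plan": [[[1, 0.1, 0, 0, 0, 0, 1], [1, 0.1, 0, 0, 0, 0, 1], [1, 0.1, 0, 0, 0, 0, 1], [1, 0.1, 0, 0, 0, 0, 1], [1, 0.1, 0, 0, 0, 0, 1], [0, 0, 0, 0, 0, 0, 1], [0, 0, 0, 0, 0, 0, 1], [0, 0, 0, 0, 0, 0, 1], [0, 0, 0, 0, 0, 0, 1], [0, 0, 0, 0, 0, 0, 1]]]}}

```text
clock: 4.25
position: [0.5123, -0.1828, 0.2652]
tool_rot: [-3.141, 0.0, 1.511]
force: [-0.6, -1.1, -0.1]
grip_width: 0.0854
finger_force: 0.0
```

```bash
python3 - <<'E'
from h import *
import pickle
f=cam('wrist','w2')
h=cv2.cvtColor(f['bgr'],cv2.COLOR_BGR2HSV)
print([ (h[y,x]) for x,y in((184,180),)])
for c in stones(f,300):
    if cv2.contourArea(c)<9000: print(c[:,0].mean(0).round(),rect(f,c,.027),cv2.contourArea(c))
pickle.dump({k:f[k] for k in('R','p','D','intrinsics','bgr')},open('w2.pkl','wb'))
E
```

```text
[array([98, 20, 52], dtype=uint8)]
[198. 297.] [ 403.8 -334.8   65.6   54.9   81.8] 1933.5
[294. 283.] [ 523.1 -322.3   55.    44.7    0.8] 1129.5
[378. 276.] [ 626.5 -323.2   53.2   44.4   16.2] 824.5
[184. 209.] [ 403.2 -222.1   67.3   47.2   -3.4] 2175.5
[283. 202.] [ 516.3 -220.6   63.8   46.8   -6.2] 2193.5
[379. 185.] [ 622.5 -207.    59.2   56.6  -76.4] 2568.0
```

Emit:
{"fn": "move_arm", "kwargs": {"plan": [[[1, 0.2, 0, 0, 0, 0, 1], [1, 0.2, 0, 0, 0, 0, 1], [1, 0.2, 0, 0, 0, 0, 1], [1, 0.2, 0, 0, 0, 0, 1], [1, 0.2, 0, 0, 0, 0, 1], [1, 0.2, 0, 0, 0, 0, 1], [1, 0.2, 0, 0, 0, 0, 1], [1, 0.2, 0, 0, 0, 0, 1], [1, 0.2, 0, 0, 0, 0, 1], [1, 0.2, 0, 0, 0, 0, 1]]]}}

```text
clock: 5.3
position: [0.5642, 0.0157, 0.2653]
tool_rot: [3.142, -0.0, 1.512]
force: [0.6, -1.0, 0.2]
grip_width: 0.0853
finger_force: 0.0
```

```bash
python3 - <<'E'
from h import *
import pickle
s=observe();print(s['clock'],s['position'].round(4),s['tool_rot'].round(4))
f=cam('wrist','w3')
pickle.dump({k:f[k] for k in('R','p','D','intrinsics','bgr')},open('w3.pkl','wb'))
E
```

```text
5.3 [0.5642 0.0157 0.2653] [ 3.1416 -0.      1.5121]
```

View pics/w3.png

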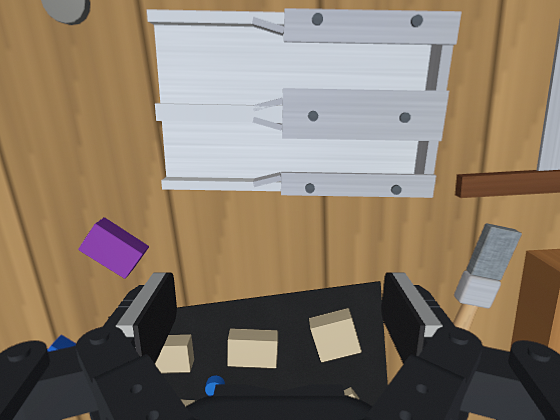

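The view shows the jig clearly: lip fronts at about column 282, slot edges at rows 43/89 (wide) and 138/172 (narrow), and lip outer corners at (284,9), (461,12), (281,196) and (433,197). The purple look-alike is at (115,248).

```bash
cat > fit.py <<'E'
from h import *
import pickle
from scipy.optimize import least_squares
f=pickle.load(open('w3.pkl','rb'));t=cam('top')
a=cv2.cvtColor(f['bgr'],cv2.COLOR_BGR2GRAY)
px=np.float32([(284,9),(281,196),(461,12),(433,197),(284,42),(282,89),(282,138),(281,172)]).reshape(-1,1,2)
q=cv2.cornerSubPix(a,px.copy(),(4,4),(-1,-1),(3,50,.01)).reshape(-1,2)
P=plane(f,q,.046);print(np.c_[q,P[:,:2]*1000].round(1))
# heights: triangulate with the top view
tp=np.float32([(110+385/4,135+253/4),(110+628/4,135+272/4),(110+404/4,135+33/4),(110+649/4,135+50/4)])
for i in range(4):print('tri',tri([f,t],[q[i],tp[i]]).round(4))
m=np.array([[-10,87.5],[-10,-87.5],[145,87.5],[145,-87.5],[-10,46+20.5],[-10,46-20.5],[-10,-40+17.5],[-10,-40-17.5]])
def res(v):
    c,s=np.cos(v[2]),np.sin(v[2]);return (m@np.array([[c,s],[-s,c]])+v[:2]-P[:,:2]*1000).ravel()
r=least_squares(res,[590,70,0],loss='soft_l1');print('jig',r.x,np.degrees(r.x[2]),r.fun.reshape(-1,2).round(1).tolist())
# floor check: mouth corners at z=12..30
print('mouth z12',plane(f,[(153,30),(166,178),(148,11),(162,189)],.030)[:,:2].round(4).tolist())
# stones: top faces in two wrist views
E
python3 fit.py
cat > st.py <<'E'
from h import *
import pickle
V=[cam('top'),pickle.load(open('w2.pkl','rb'))]
w1=cv2.imread('pics/w1.png');T=dict(V[1]);T['bgr']=w1
f=T
ws=observe()
p=np.array([.4973,-.2808,.2655]);R0=Ro.from_euler('xyz',[3.1414,.0001,1.5099]).as_matrix()
tc=grab_frame('wrist')['tool_from_camera'];f['R']=R0@tc[:3,:3];f['p']=p+R0@tc[:3,3]
def tops(f):
    g=f['bgr'];out=[]
    for c in stones(f,300):
        if cv2.contourArea(c)>9000:continue
        m=np.zeros(g.shape[:2],np.uint8);cv2.drawContours(m,[c],-1,255,-1)
        v=cv2.cvtColor(g,cv2.COLOR_BGR2GRAY);vals=v[m>0]
        th,_=cv2.threshold(vals.reshape(-1,1),0,255,cv2.THRESH_OTSU)
        k=((v>th)&(m>0)).astype(np.uint8)*255
        cc=max(cv2.findContours(k,cv2.RETR_EXTERNAL,cv2.CHAIN_APPROX_NONE)[0],key=cv2.contourArea)
        out.append(cc)
    return out
A,B=tops(f),tops(V[1])
for a,b in zip(A,B):
    ca,cb=[cv2.minAreaRect(x)[0] for x in(a,b)]
    print(np.round(ca),'z',tri([f,V[1]],[ca,cb]).round(4),rect(f,a,.027),rect(V[1],b,.027))
E
python3 st.py
```

```text
[[283.4  11.4 578.  164. ]
 [281.  196.  565.9  -9.3]
 [461.2  11.3 738.6 154.4]
 [432.2 197.2 725.1 -20. ]
 [283.4  41.6 576.6 139.1]
 [281.5  88.4 572.5  98.1]
 [281.5 138.  569.9  51. ]
 [279.6 172.  566.   16.5]]
tri [0.5779 0.1632 0.0429]
tri [ 0.5655 -0.0104  0.0414]
tri [0.7341 0.1515 0.0554]
tri [ 0.7285 -0.0234  0.0361]
jig [ 5.82171749e+02  7.41948971e+01 -5.52631553e-02] -3.1663455602289554 [[-1.0, -1.9], [1.5, -3.3], [-6.8, -0.8], [-2.9, -1.1], [-0.7, 2.1], [1.1, 2.1], [1.1, 1.3], [3.1, 0.8]]
mouth z12 [[0.4525, 0.1586], [0.4425, 0.0137], [0.4505, 0.175], [0.4362, 0.0018]]
[197. 225.] z [ 0.4015 -0.3399  0.0271] [ 402.1 -340.8   53.    52.4   81.7] [ 402.  -340.6   53.2   52.8   81.8]
[304. 212.] z [ 0.5233 -0.3312  0.0267] [ 522.9 -331.2   51.5   28.7  -10.7] [ 523.4 -331.2   52.4   32.3   -8.4]
[398. 207.] z [ 0.6182 -0.3237  0.0452] [ 629.3 -331.9   50.    29.2    1.7] [ 617.8 -332.6   32.1   26.1  -89.4]
[183. 122.] z [ 0.401  -0.2253  0.0254] [ 401.8 -225.5   62.9   41.2   -1.8] [ 401.8 -225.1   62.9   41.1   -2. ]
[293. 113.] z [ 0.516  -0.2232  0.026 ] [ 515.8 -223.5   62.9   41.3   -6.2] [ 515.9 -223.1   62.8   41.1   -6.2]
[399.  92.] z [ 0.6246 -0.2087  0.0266] [ 624.  -209.5   53.5   53.4  -76.4] [ 623.9 -209.3   53.1   53.1   13.5]
```

```bash
sed -i 's/m=np.array.*/m=np.array([[-10,91.5],[-10,-83.5],[150,91.5],[150,-83.5],[-10,46+20.5],[-10,46-20.5],[-10,-40+17.5],[-10,-40-17.5]])/' fit.py; python3 fit.py | grep jig
cat >> h.py <<'E'
def to(target,yaw=None):
    "prints tool-axis shift (units of 20 mm) and turn (6 deg) to world target/yaw"
    s=observe();R=Ro.from_euler('xyz',s['tool_rot']).as_matrix();d=np.array(target)-s['position']
    print('at',s['clock'],(s['position']*1000).round(1),'yaw',np.degrees(s['tool_rot'][2]).round(2),'w',round(s['grip_width'],4))
    if yaw is not None:
        dy=(yaw-np.degrees(s['tool_rot'][2])+180)%360-180
        print('turn units',round(-dy/6,3));R=Ro.from_euler('xyz',[np.pi,0,np.radians(yaw)]).as_matrix()
    print('shift units',(R.T@d/.02).round(2))
E
```

```text
jig [ 5.81434332e+02  7.28056136e+01 -6.87188380e-02] -3.937299388856968 [[-0.3, 0.7], [-0.2, -0.5], [-1.2, -0.6], [0.3, -0.8], [-0.6, 0.8], [0.7, 0.9], [0.0, 0.1], [1.6, -0.4]]
```

```bash
cat >> h.py <<'E'
J=np.array([581.4,72.8]);JY=-3.94
def jig(x,y):
    c,s=np.cos(np.radians(JY)),np.sin(np.radians(JY));return (J+np.array([c*x-s*y,s*x+c*y]))/1000
E
python3 -c "
from h import *
to([.5158,-.2233,.08],83.8)
print(jig(-75,-40),jig(-75,46))"
```

```text
at 5.55 [564.   14.4 265.2] yaw 86.63 w 0.0851
turn units 0.472
shift units [-12.07  -1.11   9.26]
[0.50382879 0.03804792] [0.509738   0.12384467]
```

Emit:
{"fn": "move_arm", "kwargs": {"plan": [[[0, 0, 0, 0, 0, 0.47, 1], [-0.93, -0.085, 0.71, 0, 0, 0, 1], [-0.93, -0.085, 0.71, 0, 0, 0, 1], [-0.93, -0.085, 0.71, 0, 0, 0, 1], [-0.93, -0.085, 0.71, 0, 0, 0, 1], [-0.93, -0.085, 0.71, 0, 0, 0, 1], [-0.93, -0.085, 0.71, 0, 0, 0, 1], [-0.93, -0.085, 0.71, 0, 0, 0, 1], [-0.93, -0.085, 0.71, 0, 0, 0, 1], [-0.93, -0.085, 0.71, 0, 0, 0, 1]]], "grip_force": 60}}

```text
clock: 6.55
position: [0.5305, -0.1514, 0.1366]
tool_rot: [3.142, 0.0, 1.463]
force: [-0.1, 0.2, 0.6]
grip_width: 0.0854
finger_force: 0.0
```

Emit:
{"fn": "move_arm", "kwargs": {"plan": [[[-0.93, -0.085, 0.71, 0, 0, 0, 1], [-0.93, -0.085, 0.71, 0, 0, 0, 1], [-0.93, -0.085, 0.71, 0, 0, 0, 1], [-0.93, -0.085, 0.71, 0, 0, 0, 1], [0, 0, 0, 0, 0, 0, 1], [0, 0, 0, 0, 0, 0, 1], [0, 0, 0.6, 0, 0, 0, 1], [0, 0, 0.6, 0, 0, 0, 1], [0, 0, 0, 0, 0, 0, 1], [0, 0, 0, 0, 0, 0, 1]]]}}

```text
clock: 7.55
position: [0.5161, -0.2225, 0.0563]
tool_rot: [-3.141, -0.0, 1.464]
force: [-0.1, -0.3, 0.3]
grip_width: 0.085
finger_force: 0.0
```

```bash
python3 -c "
from h import *
to([.5158,-.2233,.006],83.8)"
```

```text
at 7.55 [ 516.1 -222.5   56.3] yaw 83.89 w 0.085
turn units 0.015
shift units [-0.04 -0.01  2.52]
```

Emit:
{"fn": "move_arm", "kwargs": {"plan": [[[0, 0, 0.7, 0, 0, 0, 1], [0, 0, 0.7, 0, 0, 0, 1], [0, 0, 0.6, 0, 0, 0, 1], [0, 0, 0.5, 0, 0, 0, 1], [0, 0, 0, 0, 0, 0, -1], [0, 0, 0, 0, 0, 0, -1], [0, 0, 0, 0, 0, 0, -1], [0, 0, 0, 0, 0, 0, -1], [0, 0, 0, 0, 0, 0, -1], [0, 0, 0, 0, 0, 0, -1]]]}}

```text
clock: 8.55
position: [0.5162, -0.223, 0.0068]
tool_rot: [3.141, 0.0, 1.463]
force: [0.3, -0.7, -2.2]
grip_width: 0.0625
finger_force: 65.7
```

Emit:
{"fn": "move_arm", "kwargs": {"plan": [[[0, 0, 0, 0, 0, 0, -1], [0, 0, -0.5, 0, 0, 0, -1], [0, 0, -1, 0, 0, 0, -1], [0, 0, -1, 0, 0, 0, -1], [0, 0, -1, 0, 0, 0, -1], [0, 0, 0, 0, 0, -0.38, -1], [0, 0, 0, 0, 0, 0, -1], [0, 0, 0, 0, 0, 0, -1], [0, 0, 0, 0, 0, 0, -1], [0, 0, 0, 0, 0, 0, -1]]]}}

```text
clock: 9.55
position: [0.516, -0.2228, 0.0764]
tool_rot: [-3.141, -0.0, 1.503]
force: [0.2, 0.1, -1.9]
grip_width: 0.0627
finger_force: 66.2
```

```bash
python3 -c "
from h import *
p=jig(-75,-40)
to([*p,.075],86.06);print(observe()['finger_force'])"
```

```text
at 9.55 [ 516.  -222.8   76.4] yaw 86.1 w 0.0627
turn units 0.007
shift units [12.97 -1.5   0.07]
66.178879737854
```

Emit:
{"fn": "move_arm", "kwargs": {"plan": [[[1, -0.115, 0, 0, 0, 0, -1], [1, -0.115, 0, 0, 0, 0, -1], [1, -0.115, 0, 0, 0, 0, -1], [1, -0.115, 0, 0, 0, 0, -1], [1, -0.115, 0, 0, 0, 0, -1], [1, -0.115, 0, 0, 0, 0, -1], [1, -0.115, 0, 0, 0, 0, -1], [1, -0.115, 0, 0, 0, 0, -1], [1, -0.115, 0, 0, 0, 0, -1], [1, -0.115, 0, 0, 0, 0, -1]]]}}

```text
clock: 10.55
position: [0.5065, -0.021, 0.0766]
tool_rot: [-3.141, -0.0, 1.503]
force: [-0.3, 0.8, -2.2]
grip_width: 0.0624
finger_force: 72.5
```

Emit:
{"fn": "move_arm", "kwargs": {"plan": [[[1, -0.115, 0, 0, 0, 0, -1], [1, -0.115, 0, 0, 0, 0, -1], [0.97, -0.115, 0, 0, 0, 0, -1], [0, 0, 0, 0, 0, 0, -1], [0, 0, 0, 0, 0, 0, -1], [0, 0, 0, 0, 0, 0, -1], [0, 0, 0, 0, 0, 0, -1], [0, 0, 0, 0, 0, 0, -1], [0, 0, 0, 0, 0, 0, -1], [0, 0, 0, 0, 0, 0, -1]]]}}

```text
clock: 11.55
position: [0.5038, 0.0377, 0.0767]
tool_rot: [3.142, -0.0, 1.503]
force: [0.8, 0.1, -1.9]
grip_width: 0.0627
finger_force: 72.5
```

```bash
python3 -c "
from h import *
p=jig(-75,-40)
to([*p,.017],86.06);print(observe()['finger_force'])"
```

```text
at 11.55 [503.8  37.7  76.7] yaw 86.11 w 0.0627
turn units 0.008
shift units [ 0.02 -0.    2.99]
72.52065181732178
```

Emit:
{"fn": "move_arm", "kwargs": {"plan": [[[0, 0, 0.7, 0, 0, 0, -1], [0, 0, 0.7, 0, 0, 0, -1], [0, 0, 0.7, 0, 0, 0, -1], [0, 0, 0.5, 0, 0, 0, -1], [0, 0, 0.3, 0, 0, 0, -1], [0, 0, 0, 0, 0, 0, -1], [0, 0, 0, 0, 0, 0, 1], [0, 0, 0, 0, 0, 0, 1], [0, 0, 0, 0, 0, 0, 1], [0, 0, 0, 0, 0, 0, 1]]]}}

```text
clock: 12.55
position: [0.5041, 0.0378, 0.0191]
tool_rot: [3.141, -0.0, 1.503]
force: [0.1, 0.3, -0.2]
grip_width: 0.0854
finger_force: 0.0
```

Emit:
{"fn": "move_arm", "kwargs": {"plan": [[[0, 0, -0.5, 0, 0, 0, 1], [0, 0, -1, 0, 0, 0, 1], [0, 0, -1, 0, 0, 0, 1], [0, 0, -1, 0, 0, 0, 1], [0, -0.9, 0, 0, 0, 0, -1], [0, -0.9, 0, 0, 0, 0, -1], [0, -0.95, 0, 0, 0, 0, -1], [0, 0, 0, 0, 0, 0, -1], [0, 0, 0, 0, 0, 0, -1], [0, 0, 0, 0, 0, 0, -1]]]}}

```text
clock: 13.55
position: [0.4498, 0.0416, 0.0891]
tool_rot: [3.141, -0.0, 1.503]
force: [-0.9, -0.6, -0.5]
grip_width: 0.0005
finger_force: 0.0
```

```bash
python3 -c "
from h import *
p=jig(-130,-40)
f=cam('wrist','w4')
for c in stones(f,300):print(c[:,0].mean(0).round(),rect(f,c,.036),cv2.contourArea(c))
print(jig(-75,-40))
to([*p,.018],86.06)"
```

```text
[279. 373.] [443.5 -60.   29.   10.3  86.1] 394.5
[534. 353.] [609.9 -60.7  91.7  39.6 -80.7] 5111.5
[419. 317.] [538.2 -20.  140.4  51.8 -27.1] 8062.0
[ 10. 348.] [274.9 -32.5 112.7  26.6  73. ] 2751.5
[368. 227.] [503.1  40.1  65.   47.1  -3.9] 7800.0
[252.  86.] [443.4 122.1  83.1  11.   89.7] 2336.5
[117. 171.] [358.5  54.5 233.6 151.  -89.9] 80285.5
[0.50382879 0.03804792]
at 13.6 [449.7  41.6  88.9] yaw 86.11 w -0.0001
turn units 0.009
shift units [ 0.01 -0.04  3.55]
```

View pics/w4.png

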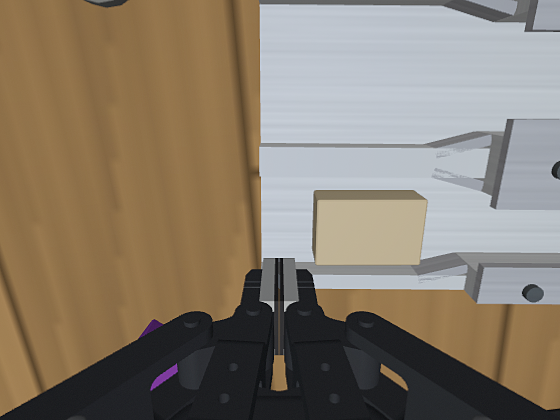

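The bar lies flat in the narrow lane's entry bay at about (370,227), lined up with the lane. Now I'm pushing it under the lips.

Emit:
{"fn": "move_arm", "kwargs": {"plan": [[[0, 0, 0.9, 0, 0, 0, -1], [0, 0, 0.9, 0, 0, 0, -1], [0, 0, 0.9, 0, 0, 0, -1], [0, 0, 0.6, 0, 0, 0, -1], [0, 0, 0.25, 0, 0, 0, -1], [0, 0, 0, 0, 0, 0, -1], [0, 0.4, 0, 0, 0, 0, -1], [0, 0.4, 0, 0, 0, 0, -1], [0, 0.4, 0, 0, 0, 0, -1], [0, 0.4, 0, 0, 0, 0, -1]]]}}

```text
clock: 14.6
position: [0.4819, 0.0393, 0.018]
tool_rot: [3.141, -0.0, 1.503]
force: [-2.0, -0.5, 1.5]
grip_width: 0.0002
finger_force: 0.8
```

Emit:
{"fn": "move_arm", "kwargs": {"plan": [[[0, 0.45, 0, 0, 0, 0, -1], [0, 0.45, 0, 0, 0, 0, -1], [0, 0.45, 0, 0, 0, 0, -1], [0, 0.45, 0, 0, 0, 0, -1], [0, 0.45, 0, 0, 0, 0, -1], [0, 0.45, 0, 0, 0, 0, -1], [0, 0.45, 0, 0, 0, 0, -1], [0, 0.45, 0, 0, 0, 0, -1], [0, 0.45, 0, 0, 0, 0, -1], [0, 0.45, 0, 0, 0, 0, -1]]]}}

```text
clock: 15.6
position: [0.5714, 0.0333, 0.0177]
tool_rot: [-3.142, -0.0, 1.503]
force: [-1.6, 0.7, 0.9]
grip_width: 0.0003
finger_force: 0.8
```

```bash
cat >> h.py <<'E'
def injig():
    s=observe();c,q=np.cos(np.radians(JY)),np.sin(np.radians(JY));d=s['position'][:2]*1000-J
    print('tool in jig',np.round([c*d[0]+q*d[1],-q*d[0]+c*d[1]],1),s['force'].round(1))
E
python3 -c "
from h import *
f=cam('wrist','w5');injig()
to([*jig(-8,-40),.018],86.06)"
```

```text
tool in jig [ -5.9 -40.1] [-0.6 -1.2  0.6]
at 15.65 [572.8  33.2  17.8] yaw 86.11 w 0.0002
turn units 0.008
shift units [ 0.01 -0.11 -0.01]
```

View pics/w5.png

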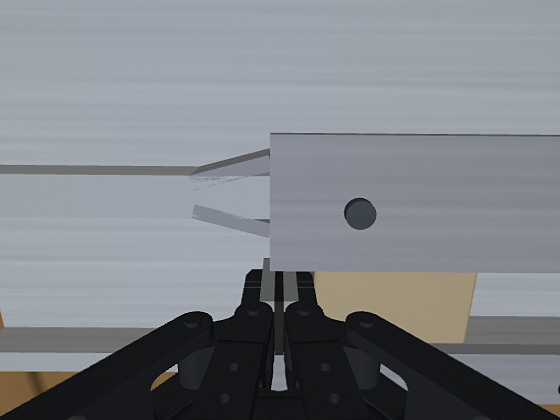

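The bar's trailing edge is at the fingers, just past the lip front, and is under the lips. Next is the second bar.

Emit:
{"fn": "move_arm", "kwargs": {"plan": [[[0, 0, -0.8, 0, 0, 0, -1], [0, 0, -1, 0, 0, 0, -1], [0, 0, -1, 0, 0, 0, -1], [0, 0, -1, 0, 0, 0, -1], [0, 0, 0, 0, 0, -0.34, 1], [-1, -0.6, 0, 0, 0, 0, 1], [-1, -0.6, 0, 0, 0, 0, 1], [-1, -0.6, 0, 0, 0, 0, 1], [-1, -0.6, 0, 0, 0, 0, 1], [-1, -0.6, 0, 0, 0, 0, 1]]]}}

```text
clock: 16.65
position: [0.5066, -0.0654, 0.094]
tool_rot: [-3.142, 0.0, 1.54]
force: [0.7, 0.1, 0.6]
grip_width: 0.0845
finger_force: 0.0
```

```bash
cat >> h.py <<'E'
def survey():
    f=cam('top')
    for c in stones(f,60,[(312,160),(398,155),(412,285),(322,292)]):
        if cv2.contourArea(c)<450:print('top',c[:,0].mean(0).round(),rect(f,c,.027),cv2.contourArea(c))
E
python3 -c "
from h import *
survey()
to([.4018,-.2253,.07],88.1)"
```

```text
top [397. 278.] [ 376.5 -355.3  126.8   94.5  -85.1] 210.0
top [384. 262.] [ 401.9 -342.5   59.5   58.1   82.4] 388.5
top [379. 219.] [ 521.5 -329.1   54.7   37.5   -1.1] 193.5
top [378. 182.] [ 629.8 -327.    53.8   39.1    3.8] 186.5
top [337. 184.] [ 623.9 -210.9   59.7   58.7  -76. ] 375.0
top [360. 163.] [ 663.5 -268.1  257.9   91.8  -89.4] 345.5
at 16.7 [504.5 -69.   93.7] yaw 88.06 w 0.0854
turn units -0.007
shift units [-7.98 -4.87  1.19]
```

Emit:
{"fn": "move_arm", "kwargs": {"plan": [[[-1, -0.6, 0, 0, 0, 0, 1], [-1, -0.6, 0, 0, 0, 0, 1], [-1, -0.6, 0, 0, 0, 0, 1], [-1, -0.6, 0, 0, 0, 0, 1], [-1, -0.6, 0, 0, 0, 0, 1], [-1, -0.6, 0, 0, 0, 0, 1], [-1, -0.65, 0.2, 0, 0, 0, 1], [-0.98, -0.6, 0.2, 0, 0, 0, 1], [0, 0, 0, 0, 0, 0, 1], [0, 0, 0, 0, 0, 0, 1]]]}}

```text
clock: 17.7
position: [0.4054, -0.2211, 0.0859]
tool_rot: [3.141, -0.0, 1.539]
force: [-0.6, 1.3, -0.4]
grip_width: 0.0856
finger_force: 0.0
```

```bash
cat >> h.py <<'E'
def wst(z=.027,roi=None,name=None,show=True):
    f=cam('wrist',name)
    g=cv2.cvtColor(f['bgr'],cv2.COLOR_BGR2GRAY)
    for c in stones(f,500,roi):
        m=np.zeros(g.shape,np.uint8);cv2.drawContours(m,[c],-1,255,-1)
        th,_=cv2.threshold(g[m>0].reshape(-1,1),0,255,cv2.THRESH_OTSU)
        k=((g>th)&(m>0)).astype(np.uint8)*255
        cc=max(cv2.findContours(k,cv2.RETR_EXTERNAL,cv2.CHAIN_APPROX_NONE)[0],key=cv2.contourArea)
        r=rect(f,cc,z)
        if 20<r[3] and r[2]<90:print('w',c[:,0].mean(0).round(),'all',rect(f,c,z),'top',r)
    return f
E
python3 -c "
from h import *
wst()
to([.4018,-.2253,.006],88.1)"
```

```text
w [278. 362.] all [ 404.8 -320.5   53.8   46.6   -8.3] top [ 403.3 -328.6   53.    29.7   -8.1]
w [264. 225.] all [ 401.9 -222.4   63.9   47.3   -1.9] top [ 401.6 -225.1   63.1   40.5   -1.9]
at 17.75 [ 405.8 -220.6   86. ] yaw 88.21 w 0.0855
turn units 0.018
shift units [-0.24 -0.19  4.  ]
```

Bar unmoved. Grasp.

Emit:
{"fn": "move_arm", "kwargs": {"plan": [[[-0.24, -0.19, 0.8, 0, 0, 0, 1], [0, 0, 0.9, 0, 0, 0, 1], [0, 0, 0.9, 0, 0, 0, 1], [0, 0, 0.8, 0, 0, 0, 1], [0, 0, 0.6, 0, 0, 0, 1], [0, 0, 0, 0, 0, 0, -1], [0, 0, 0, 0, 0, 0, -1], [0, 0, 0, 0, 0, 0, -1], [0, 0, 0, 0, 0, 0, -1], [0, 0, 0, 0, 0, 0, -1]]]}}

```text
clock: 18.75
position: [0.4017, -0.2259, 0.0061]
tool_rot: [3.141, 0.0, 1.539]
force: [-0.2, -0.3, 4.5]
grip_width: 0.0627
finger_force: 66.7
```

Emit:
{"fn": "move_arm", "kwargs": {"plan": [[[0, 0, 0, 0, 0, 0, -1], [0, 0, -0.5, 0, 0, 0, -1], [0, 0, -1, 0, 0, 0, -1], [0, 0, -1, 0, 0, 0, -1], [0, 0, -1, 0, 0, 0, -1], [0, 0, 0, 0, 0, 0.36, -1], [0, 0, 0, 0, 0, 0, -1], [0, 0, 0, 0, 0, 0, -1], [0, 0, 0, 0, 0, 0, -1], [0, 0, 0, 0, 0, 0, -1]]]}}

```text
clock: 19.75
position: [0.4013, -0.2255, 0.0752]
tool_rot: [-3.141, -0.001, 1.502]
force: [0.5, -0.0, -0.6]
grip_width: 0.0628
finger_force: 66.2
```

```bash
python3 -c "
from h import *
to([*jig(-75,-40),.075],86.06);print(observe()['finger_force'])"
```

```text
at 19.75 [ 401.3 -225.5   75.2] yaw 86.03 w 0.0628
turn units -0.004
shift units [1.35e+01 4.21e+00 1.00e-02]
66.21602296829224
```

Emit:
{"fn": "move_arm", "kwargs": {"plan": [[[0.96, 0.3, -0.1, 0, 0, 0, -1], [0.96, 0.3, 0, 0, 0, 0, -1], [0.96, 0.3, 0, 0, 0, 0, -1], [0.96, 0.3, 0, 0, 0, 0, -1], [0.96, 0.3, 0, 0, 0, 0, -1], [0.96, 0.3, 0, 0, 0, 0, -1], [0.96, 0.3, 0, 0, 0, 0, -1], [0.96, 0.3, 0, 0, 0, 0, -1], [0.96, 0.3, 0, 0, 0, 0, -1], [0.96, 0.3, 0, 0, 0, 0, -1]]]}}

```text
clock: 20.75
position: [0.4748, -0.0375, 0.0773]
tool_rot: [-3.141, -0.0, 1.501]
force: [-0.5, 0.0, -1.5]
grip_width: 0.0623
finger_force: 66.2
```

Emit:
{"fn": "move_arm", "kwargs": {"plan": [[[0.97, 0.3, 0, 0, 0, 0, -1], [0.97, 0.3, 0, 0, 0, 0, -1], [0.97, 0.3, 0, 0, 0, 0, -1], [0.97, 0.3, 0, 0, 0, 0, -1], [0, 0, 0, 0, 0, 0, -1], [0, 0, 0, 0, 0, 0, -1], [0, 0, 0, 0, 0, 0, -1], [0, 0, 0, 0, 0, 0, -1], [0, 0, 0, 0, 0, 0, -1], [0, 0, 0, 0, 0, 0, -1]]]}}

```text
clock: 21.75
position: [0.504, 0.037, 0.0777]
tool_rot: [3.142, 0.0, 1.501]
force: [0.2, 0.5, -2.2]
grip_width: 0.0628
finger_force: 66.1
```

```bash
python3 -c "
from h import *
to([*jig(-75,-40),.018],86.06);print(observe()['finger_force'],observe()['force'])"
```

```text
at 21.75 [504.   37.   77.7] yaw 85.98 w 0.0628
turn units -0.014
shift units [ 0.05 -0.01  2.99]
66.12385511398315 [ 0.24797644  0.49226731 -2.20437269]
```

Emit:
{"fn": "move_arm", "kwargs": {"plan": [[[0.05, 0, 0.7, 0, 0, 0, -1], [0, 0, 0.7, 0, 0, 0, -1], [0, 0, 0.7, 0, 0, 0, -1], [0, 0, 0.55, 0, 0, 0, -1], [0, 0, 0.3, 0, 0, 0, -1], [0, 0, 0, 0, 0, 0, -1], [0, 0, 0, 0, 0, 0, 1], [0, 0, 0, 0, 0, 0, 1], [0, 0, 0, 0, 0, 0, 1], [0, 0, 0, 0, 0, 0, 1]]]}}

```text
clock: 22.75
position: [0.5044, 0.0383, 0.0191]
tool_rot: [3.141, -0.0, 1.501]
force: [-1.1, -0.2, 0.9]
grip_width: 0.0852
finger_force: 0.0
```

Emit:
{"fn": "move_arm", "kwargs": {"plan": [[[0, 0, -0.5, 0, 0, 0, 1], [0, 0, -1, 0, 0, 0, 1], [0, 0, -1, 0, 0, 0, 1], [0, 0, -1, 0, 0, 0, 1], [0, -0.9, 0, 0, 0, 0, -1], [0, -0.9, 0, 0, 0, 0, -1], [0, -0.95, 0, 0, 0, 0, -1], [0, 0, 0, 0, 0, 0, -1], [0, 0, 0, 0, 0, 0, -1], [0, 0, 0, 0, 0, 0, -1]]]}}

```text
clock: 23.75
position: [0.4501, 0.0422, 0.0891]
tool_rot: [3.141, -0.0, 1.501]
force: [0.4, 0.1, 0.5]
grip_width: 0.0001
finger_force: 0.0
```

```bash
python3 -c "
from h import *
wst(.036,[(255,180),(560,180),(560,300),(255,300)])
print(jig(-75,-40))
to([*jig(-130,-40),.018],86.06)"
```

```text
w [534. 238.] all [603.   28.2  33.7  33.5  86. ] top [603.5  28.2  33.7  32.7  85.8]
w [368. 226.] all [503.5  41.2  65.   47.   -4. ] top [504.3  38.5  63.1  40.4  -4. ]
[0.50382879 0.03804792]
at 23.8 [449.9  42.2  88.9] yaw 85.99 w 0.0005
turn units -0.011
shift units [-0.02 -0.05  3.55]
```

Emit:
{"fn": "move_arm", "kwargs": {"plan": [[[0, 0, 0.9, 0, 0, 0, -1], [0, 0, 0.9, 0, 0, 0, -1], [0, 0, 0.9, 0, 0, 0, -1], [0, 0, 0.6, 0, 0, 0, -1], [0, 0, 0.25, 0, 0, 0, -1], [0, 0, 0, 0, 0, 0, -1], [0, 0.4, 0, 0, 0, 0, -1], [0, 0.4, 0, 0, 0, 0, -1], [0, 0.4, 0, 0, 0, 0, -1], [0, 0.4, 0, 0, 0, 0, -1]]]}}

```text
clock: 24.8
position: [0.4822, 0.0397, 0.0181]
tool_rot: [3.141, -0.0, 1.501]
force: [-1.2, -0.7, 0.2]
grip_width: -0.0
finger_force: 0.7
```

Emit:
{"fn": "move_arm", "kwargs": {"plan": [[[0, 0.45, 0, 0, 0, 0, -1], [0, 0.45, 0, 0, 0, 0, -1], [0, 0.45, 0, 0, 0, 0, -1], [0, 0.45, 0, 0, 0, 0, -1], [0, 0.45, 0, 0, 0, 0, -1], [0, 0.45, 0, 0, 0, 0, -1], [0, 0.45, 0, 0, 0, 0, -1], [0, 0.45, 0, 0, 0, 0, -1], [0, 0.45, 0, 0, 0, 0, -1], [0, 0.45, 0, 0, 0, 0, -1]]]}}

```text
clock: 25.8
position: [0.5717, 0.0336, 0.0177]
tool_rot: [-3.142, 0.0, 1.501]
force: [-2.6, 0.1, 1.6]
grip_width: 0.0001
finger_force: 1.2
```

Emit:
{"fn": "move_arm", "kwargs": {"plan": [[[0, 0, 0, 0, 0, 0, -1], [0, 0, -0.8, 0, 0, 0, -1], [0, 0, -1, 0, 0, 0, -1], [0, 0, -1, 0, 0, 0, -1], [0, 0, -1, 0, 0, 0, -1], [0, 0, -1, 0, 0, 0, -1], [-0.5, 0.8, -1, 0, 0, 0, 1], [-1, 0.8, -1, 0, 0, 0, 1], [-1, 0.8, 0, 0, 0, 0, 1], [0, 0, 0, 0, 0, 0, 1]]]}}

```text
clock: 26.8
position: [0.6166, -0.0229, 0.1553]
tool_rot: [3.139, 0.001, 1.498]
force: [-0.3, 0.6, -0.3]
grip_width: 0.0582
finger_force: 0.0
```

```bash
python3 -c "
from h import *
f=cam('wrist','w6');injig();survey()
to([.6239,-.2094,.09],13.5+90)
print(proj(f,[[*jig(-10,-57),.036],[*jig(-10,-23),.036],[*jig(140,-40),.036]]))"
```

```text
tool in jig [ 40.5 -91.2] [-0.7  0.7 -0.8]
top [392. 279.] [ 375.2 -338.5  160.6   94.6  -85.2] 256.5
top [384. 262.] [ 401.9 -342.5   59.5   58.1   82.4] 388.5
top [379. 219.] [ 521.5 -329.1   54.7   37.5   -1.1] 194.5
top [378. 182.] [ 629.8 -327.    53.8   39.1    3.8] 186.5
top [337. 184.] [ 623.9 -211.    59.6   58.6  -76. ] 374.0
top [379. 182.] [ 564.6 -275.9  281.1  254.7    4.6] 397.0
at 26.9 [615.  -19.7 154.4] yaw 85.97 w 0.0724
turn units -2.921
shift units [-9.33 -1.78  3.22]
[[206.73401512 153.49717934]
 [203.52903488 105.3922494 ]
 [413.32915318 128.82029729]]
```

View pics/w6.png

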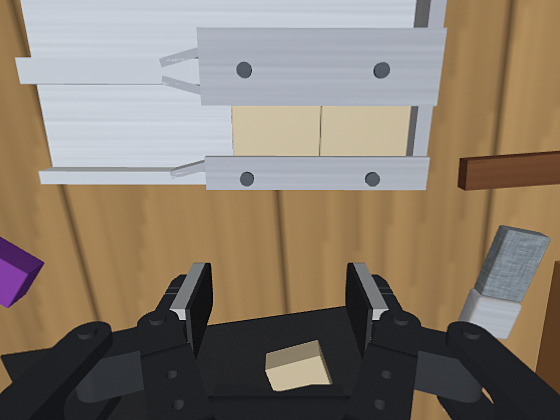

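Both bars lie end to end under the lips of the narrow lane (px 232–408, lip front at about 205). Next is the far square.

Emit:
{"fn": "move_arm", "kwargs": {"plan": [[[0, 0, 0, 0, 0, -1, 1], [0, 0, 0, 0, 0, -1, 1], [0, 0, 0, 0, 0, -0.92, 1], [-1, -0.19, 0.3, 0, 0, 0, 1], [-1, -0.19, 0.3, 0, 0, 0, 1], [-1, -0.19, 0.3, 0, 0, 0, 1], [-1, -0.19, 0.3, 0, 0, 0, 1], [-1, -0.19, 0.3, 0, 0, 0, 1], [-1, -0.19, 0.3, 0, 0, 0, 1], [-1, -0.19, 0.3, 0, 0, 0, 1]]]}}

```text
clock: 27.9
position: [0.6219, -0.1614, 0.1119]
tool_rot: [-3.142, -0.0, 1.808]
force: [1.0, 0.1, 0.8]
grip_width: 0.0851
finger_force: 0.0
```

Emit:
{"fn": "move_arm", "kwargs": {"plan": [[[-1, -0.19, 0.4, 0, 0, 0, 1], [-1, -0.19, 0.4, 0, 0, 0, 1], [-0.33, -0.07, 0.3, 0, 0, 0, 1], [0, 0, 0, 0, 0, 0, 1], [0, 0, 0, 0, 0, 0, 1], [0, 0, 0, 0, 0, 0, 1], [0, 0, 0, 0, 0, 0, 1], [0, 0, 0, 0, 0, 0, 1], [0, 0, 0, 0, 0, 0, 1], [0, 0, 0, 0, 0, 0, 1]]]}}

```text
clock: 28.9
position: [0.6244, -0.2092, 0.0898]
tool_rot: [3.142, 0.0, 1.807]
force: [-0.1, 0.8, 0.1]
grip_width: 0.0857
finger_force: 0.0
```

```bash
python3 -c "
from h import *
wst()
to([.6239,-.2094,.006],103.5)"
```

```text
w [246. 367.] all [ 627.6 -316.2   55.3   43.7   14.6] top [ 630.4 -320.2   51.7   23.2   -1.1]
w [277. 221.] all [ 623.8 -206.9   57.9   53.6  -76.5] top [ 624.3 -209.2   53.2   53.1   13.5]
at 28.95 [ 624.4 -209.2   89.8] yaw 103.53 w 0.0854
turn units 0.006
shift units [-0.   -0.03  4.19]
```

Emit:
{"fn": "move_arm", "kwargs": {"plan": [[[0, 0, 1, 0, 0, 0, 1], [0, 0, 1, 0, 0, 0, 1], [0, 0, 0.9, 0, 0, 0, 1], [0, 0, 0.8, 0, 0, 0, 1], [0, 0, 0.5, 0, 0, 0, 1], [0, 0, 0, 0, 0, 0, -1], [0, 0, 0, 0, 0, 0, -1], [0, 0, 0, 0, 0, 0, -1], [0, 0, 0, 0, 0, 0, -1], [0, 0, 0, 0, 0, 0, -1]]]}}

```text
clock: 29.95
position: [0.625, -0.2095, 0.0067]
tool_rot: [3.14, 0.001, 1.807]
force: [-1.3, 1.7, 7.2]
grip_width: 0.0523
finger_force: 64.4
```

Emit:
{"fn": "move_arm", "kwargs": {"plan": [[[0, 0, 0, 0, 0, 0, -1], [0, 0, 0, 0, 0, 0, -1], [0, 0, -0.5, 0, 0, 0, -1], [0, 0, -1, 0, 0, 0, -1], [0, 0, -1, 0, 0, 0, -1], [0, 0, -1, 0, 0, 0, -1], [0, 0, 0, 0, 0, 1, -1], [0, 0, 0, 0, 0, 1, -1], [0, 0, 0, 0, 0, 0.91, -1], [0, 0, 0, 0, 0, 0, -1]]]}}

```text
clock: 30.95
position: [0.6245, -0.2093, 0.0765]
tool_rot: [3.141, 0.0, 1.501]
force: [0.1, 0.6, -1.9]
grip_width: 0.0526
finger_force: 63.4
```

```bash
python3 -c "
from h import *
to([*jig(-75,46),.076],86.06);print(observe()['finger_force'])"
```

```text
at 30.95 [ 624.5 -209.3   76.5] yaw 85.98 w 0.0526
turn units -0.014
shift units [16.22 -6.87  0.03]
63.36037874221802
```

Emit:
{"fn": "move_arm", "kwargs": {"plan": [[[0.95, -0.4, -0.1, 0, 0, 0, -1], [0.95, -0.4, 0, 0, 0, 0, -1], [0.95, -0.4, 0, 0, 0, 0, -1], [0.95, -0.4, 0, 0, 0, 0, -1], [0.95, -0.4, 0, 0, 0, 0, -1], [0.95, -0.4, 0, 0, 0, 0, -1], [0.95, -0.4, 0, 0, 0, 0, -1], [0.95, -0.4, 0, 0, 0, 0, -1], [0.95, -0.4, 0, 0, 0, 0, -1], [0.95, -0.4, 0, 0, 0, 0, -1]]]}}

```text
clock: 31.95
position: [0.5574, -0.0135, 0.0781]
tool_rot: [3.141, -0.0, 1.506]
force: [-0.2, 0.4, -1.3]
grip_width: 0.0528
finger_force: 63.4
```

Emit:
{"fn": "move_arm", "kwargs": {"plan": [[[0.96, -0.41, 0, 0, 0, 0, -1], [0.96, -0.41, 0, 0, 0, 0, -1], [0.96, -0.41, 0, 0, 0, 0, -1], [0.96, -0.41, 0, 0, 0, 0, -1], [0.96, -0.41, 0, 0, 0, 0, -1], [0.96, -0.41, 0, 0, 0, 0, -1], [0.96, -0.41, 0, 0, 0, 0, -1], [0, 0, 0, 0, 0, 0, -1], [0, 0, 0, 0, 0, 0, -1], [0, 0, 0, 0, 0, 0, -1]]]}}

```text
clock: 32.95
position: [0.5099, 0.1229, 0.0778]
tool_rot: [3.141, 0.0, 1.503]
force: [0.1, -0.8, -1.6]
grip_width: 0.0529
finger_force: 63.4
```

```bash
python3 -c "
from h import *
to([*jig(-75,46),.018],86.06);print(observe()['finger_force'])"
```

```text
at 32.95 [509.9 122.9  77.8] yaw 86.1 w 0.0529
turn units 0.006
shift units [ 0.05 -0.01  2.99]
63.40795397758484
```

Emit:
{"fn": "move_arm", "kwargs": {"plan": [[[0.05, 0, 0.7, 0, 0, 0, -1], [0, 0, 0.7, 0, 0, 0, -1], [0, 0, 0.7, 0, 0, 0, -1], [0, 0, 0.55, 0, 0, 0, -1], [0, 0, 0.3, 0, 0, 0, -1], [0, 0, 0, 0, 0, 0, -1], [0, 0, 0, 0, 0, 0, 1], [0, 0, 0, 0, 0, 0, 1], [0, 0, 0, 0, 0, 0, 1], [0, 0, 0, 0, 0, 0, 1]]]}}

```text
clock: 33.95
position: [0.5099, 0.1248, 0.0191]
tool_rot: [3.141, -0.0, 1.502]
force: [0.4, 0.1, 0.1]
grip_width: 0.0856
finger_force: 0.0
```

Emit:
{"fn": "move_arm", "kwargs": {"plan": [[[0, 0, -0.5, 0, 0, 0, 1], [0, 0, -1, 0, 0, 0, 1], [0, 0, -1, 0, 0, 0, 1], [0, 0, -1, 0, 0, 0, 1], [0, -0.9, 0, 0, 0, 0, -1], [0, -0.9, 0, 0, 0, 0, -1], [0, -0.95, 0, 0, 0, 0, -1], [0, 0, 0, 0, 0, 0, -1], [0, 0, 0, 0, 0, 0, -1], [0, 0, 0, 0, 0, 0, -1]]]}}

```text
clock: 34.95
position: [0.4556, 0.1285, 0.0891]
tool_rot: [3.141, -0.0, 1.502]
force: [0.2, 0.5, 1.3]
grip_width: -0.0001
finger_force: 0.0
```

```bash
python3 -c "
from h import *
wst(.036,[(255,130),(560,130),(560,300),(255,300)])
print(jig(-75,46))
to([*jig(-130,46),.018],86.06)"
```

```text
w [368. 226.] all [508.6 127.5  57.6  55.6  86. ] top [509.7 125.1  53.1  53.   -4. ]
[0.509738   0.12384467]
at 35.0 [455.5 128.5  88.9] yaw 86.04 w 0.0004
turn units -0.003
shift units [-0.04 -0.03  3.55]
```

Emit:
{"fn": "move_arm", "kwargs": {"plan": [[[-0.02, 0, 0.9, 0, 0, 0, -1], [0, 0, 0.9, 0, 0, 0, -1], [0, 0, 0.9, 0, 0, 0, -1], [0, 0, 0.6, 0, 0, 0, -1], [0, 0, 0.25, 0, 0, 0, -1], [0, 0, 0, 0, 0, 0, -1], [0, 0.4, 0, 0, 0, 0, -1], [0, 0.4, 0, 0, 0, 0, -1], [0, 0.4, 0, 0, 0, 0, -1], [0, 0.4, 0, 0, 0, 0, -1]]]}}

```text
clock: 36.0
position: [0.4877, 0.1258, 0.018]
tool_rot: [3.141, -0.0, 1.502]
force: [-1.7, -0.9, 2.1]
grip_width: -0.0003
finger_force: 0.8
```

Emit:
{"fn": "move_arm", "kwargs": {"plan": [[[0, 0.45, 0, 0, 0, 0, -1], [0, 0.45, 0, 0, 0, 0, -1], [0, 0.45, 0, 0, 0, 0, -1], [0, 0.45, 0, 0, 0, 0, -1], [0, 0.45, 0, 0, 0, 0, -1], [0, 0.45, 0, 0, 0, 0, -1], [0, 0.45, 0, 0, 0, 0, -1], [0, 0.45, 0, 0, 0, 0, -1], [0, 0.45, 0, 0, 0, 0, -1], [0, 0.45, 0, 0, 0, 0, -1]]]}}

```text
clock: 37.0
position: [0.5772, 0.1197, 0.0177]
tool_rot: [-3.142, 0.0, 1.502]
force: [-2.1, 0.5, 1.8]
grip_width: 0.0004
finger_force: 0.8
```

Emit:
{"fn": "move_arm", "kwargs": {"plan": [[[0, 0.4, 0, 0, 0, 0, -1], [0, 0, -0.8, 0, 0, 0, -1], [0, 0, -1, 0, 0, 0, -1], [0, 0, -1, 0, 0, 0, -1], [0, 0, -1, 0, 0, 0, -1], [-1, 0, -1, 0, 0, 0, 1], [-1, 0, -1, 0, 0, 0, 1], [-1, 0, 0, 0, 0, 0, 1], [-1, 0, 0, 0, 0, 0, 1], [-1, 0, 0, 0, 0, 0, 1]]]}}

```text
clock: 38.0
position: [0.5775, 0.0187, 0.1351]
tool_rot: [3.14, 0.0, 1.502]
force: [-0.5, 0.6, -0.4]
grip_width: 0.0723
finger_force: 0.0
```

```bash
python3 -c "
from h import *
f=cam('wrist','w7');injig();survey()
to([.402,-.3407,.09],81.8)
print(proj(f,[[*jig(-10,26),.036],[*jig(-10,66),.036],[*jig(140,46),.036]]))"
```

```text
tool in jig [ -0.1 -58.2] [ 1.1 -5.1 -0.6]
top [384. 262.] [ 401.9 -342.5   59.7   58.    82.1] 389.5
top [379. 219.] [ 522.9 -329.    57.5   37.5   -1.3] 198.0
top [378. 182.] [ 629.1 -328.2   55.5   39.8    7.3] 192.0
at 38.1 [577.4  16.4 134.8] yaw 85.88 w 0.0843
turn units 0.681
shift units [-18.92  -6.14   2.24]
[[262.08153919  89.59153476]
 [261.14463417  20.38617822]
 [501.25300529  55.68539051]]
```

View pics/w7.png

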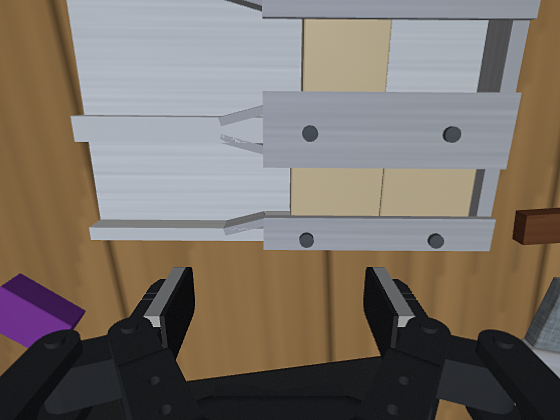

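The square is fully under the wide lane's lips (px 303–390). Next is the other square.

Emit:
{"fn": "move_arm", "kwargs": {"plan": [[[0, 0, 0, 0, 0, 0.68, 1], [-1, -0.32, 0.1, 0, 0, 0, 1], [-1, -0.32, 0.1, 0, 0, 0, 1], [-1, -0.32, 0.1, 0, 0, 0, 1], [-1, -0.32, 0.1, 0, 0, 0, 1], [-1, -0.32, 0.1, 0, 0, 0, 1], [-1, -0.32, 0.1, 0, 0, 0, 1], [-1, -0.32, 0.1, 0, 0, 0, 1], [-1, -0.32, 0.1, 0, 0, 0, 1], [-1, -0.32, 0.1, 0, 0, 0, 1]]]}}

```text
clock: 39.1
position: [0.4953, -0.1509, 0.1166]
tool_rot: [3.141, 0.0, 1.432]
force: [0.0, -0.6, 0.7]
grip_width: 0.0856
finger_force: 0.0
```

Emit:
{"fn": "move_arm", "kwargs": {"plan": [[[-1, -0.33, 0.13, 0, 0, 0, 1], [-1, -0.33, 0.13, 0, 0, 0, 1], [-1, -0.33, 0.13, 0, 0, 0, 1], [-1, -0.33, 0.13, 0, 0, 0, 1], [-1, -0.33, 0.13, 0, 0, 0, 1], [-1, -0.33, 0.13, 0, 0, 0, 1], [-1, -0.33, 0.13, 0, 0, 0, 1], [-1, -0.33, 0.13, 0, 0, 0, 1], [-1, -0.33, 0.13, 0, 0, 0, 1], [-0.9, -0.3, 0.1, 0, 0, 0, 1]]]}}

```text
clock: 40.1
position: [0.403, -0.3383, 0.0911]
tool_rot: [3.141, 0.0, 1.431]
force: [-0.2, 0.6, 0.8]
grip_width: 0.0853
finger_force: 0.0
```

```bash
python3 -c "
from h import *
wst()
to([.402,-.3407,.006],81.8)"
```

```text
w [357. 384.] all [ 443.6 -474.1   59.7   28.5    3.8] top [ 449.4 -464.6   35.1   31.1   56.2]
w [506. 303.] all [ 537.3 -426.4   87.2   73.8    5. ] top [ 518.1 -415.3   49.4   47.7    5.1]
w [276. 224.] all [ 402.2 -338.2   58.    53.6   82. ] top [ 401.8 -340.9   53.2   52.5   -8. ]
w [467. 180.] all [ 517.7 -324.8   58.    38.9   -4.4] top [ 520.3 -331.2   48.5   28.8  -11.2]
at 40.15 [ 401.2 -341.    90.7] yaw 81.84 w 0.0849
turn units 0.007
shift units [0.02 0.04 4.23]
```

Emit:
{"fn": "move_arm", "kwargs": {"plan": [[[0.02, 0.03, 1, 0, 0, 0, 1], [0, 0, 1, 0, 0, 0, 1], [0, 0, 0.9, 0, 0, 0, 1], [0, 0, 0.8, 0, 0, 0, 1], [0, 0, 0.5, 0, 0, 0, 1], [0, 0, 0, 0, 0, 0, -1], [0, 0, 0, 0, 0, 0, -1], [0, 0, 0, 0, 0, 0, -1], [0, 0, 0, 0, 0, 0, -1], [0, 0, 0, 0, 0, 0, -1]]]}}

```text
clock: 41.15
position: [0.4042, -0.3375, 0.0074]
tool_rot: [3.141, 0.0, 1.431]
force: [-0.6, 2.3, 7.4]
grip_width: 0.053
finger_force: 63.5
```

Emit:
{"fn": "move_arm", "kwargs": {"plan": [[[0, 0, 0, 0, 0, 0, -1], [0, 0, 0, 0, 0, 0, -1], [0, 0, -0.5, 0, 0, 0, -1], [0, 0, -1, 0, 0, 0, -1], [0, 0, -1, 0, 0, 0, -1], [0, 0, -1, 0, 0, 0, -1], [0, 0, -0.1, 0, 0, -0.7, -1], [0, 0, 0, 0, 0, 0, -1], [0, 0, 0, 0, 0, 0, -1], [0, 0, 0, 0, 0, 0, -1]]]}}

```text
clock: 42.15
position: [0.4036, -0.3374, 0.0782]
tool_rot: [-3.141, -0.0, 1.503]
force: [-0.0, 0.0, -1.5]
grip_width: 0.0524
finger_force: 63.6
```

```bash
python3 -c "
from h import *
to([*jig(-75,46),.078],86.06);print(observe()['finger_force'])"
```

```text
at 42.15 [ 403.6 -337.4   78.2] yaw 86.09 w 0.0524
turn units 0.006
shift units [2.337e+01 3.710e+00 1.000e-02]
63.64497184753418
```

Emit:
{"fn": "move_arm", "kwargs": {"plan": [[[0.98, 0.155, -0.05, 0, 0, 0, -1], [0.98, 0.155, 0, 0, 0, 0, -1], [0.98, 0.155, 0, 0, 0, 0, -1], [0.98, 0.155, 0, 0, 0, 0, -1], [0.98, 0.155, 0, 0, 0, 0, -1], [0.98, 0.155, 0, 0, 0, 0, -1], [0.98, 0.155, 0, 0, 0, 0, -1], [0.98, 0.155, 0, 0, 0, 0, -1], [0.98, 0.155, 0, 0, 0, 0, -1], [0.98, 0.155, 0, 0, 0, 0, -1]]]}}

```text
clock: 43.15
position: [0.4477, -0.143, 0.0791]
tool_rot: [-3.141, -0.0, 1.503]
force: [0.7, 0.7, -1.4]
grip_width: 0.0524
finger_force: 63.6
```

Emit:
{"fn": "move_arm", "kwargs": {"plan": [[[0.98, 0.155, 0, 0, 0, 0, -1], [0.98, 0.155, 0, 0, 0, 0, -1], [0.98, 0.155, 0, 0, 0, 0, -1], [0.98, 0.155, 0, 0, 0, 0, -1], [0.98, 0.155, 0, 0, 0, 0, -1], [0.98, 0.155, 0, 0, 0, 0, -1], [0.98, 0.155, 0, 0, 0, 0, -1], [0.98, 0.155, 0, 0, 0, 0, -1], [0.98, 0.155, 0, 0, 0, 0, -1], [0.98, 0.155, 0, 0, 0, 0, -1]]]}}

```text
clock: 44.15
position: [0.4916, 0.0504, 0.079]
tool_rot: [-3.141, 0.0, 1.503]
force: [0.5, -0.4, -1.9]
grip_width: 0.0524
finger_force: 63.6
```

Emit:
{"fn": "move_arm", "kwargs": {"plan": [[[0.98, 0.155, 0, 0, 0, 0, -1], [0.98, 0.155, 0, 0, 0, 0, -1], [0.98, 0.155, 0, 0, 0, 0, -1], [0.98, 0.155, 0, 0, 0, 0, -1], [0, 0, 0, 0, 0, 0, -1], [0, 0, 0, 0, 0, 0, -1], [0, 0, 0, 0, 0, 0, -1], [0, 0, 0, 0, 0, 0, -1], [0, 0, 0, 0, 0, 0, -1], [0, 0, 0, 0, 0, 0, -1]]]}}

```text
clock: 45.15
position: [0.5093, 0.1266, 0.0793]
tool_rot: [3.142, 0.0, 1.504]
force: [-0.4, 0.4, -1.3]
grip_width: 0.0525
finger_force: 63.6
```

```bash
python3 -c "
from h import *
wst(.087)
to([*jig(-75,46),.018],86.06);injig();print(observe()['finger_force'])"
```

```text
w [277. 295.] all [509.4 119.4  66.9  58.4  86.1] top [509.1 115.3  58.2  57.6  -3.9]
w [486. 247.] all [596.  137.4  39.1  28.7  -3.9] top [596.2 137.4  38.5  28.7  -3.9]
w [508.  77.] all [598.9 202.9  53.2  41.1  89.8] top [604.3 202.4  52.1  30.8  89.3]
w [258. 113.] all [ 5.206e+02  1.830e+02  1.090e+02  1.078e+02 -3.000e-01] top [503.9 209.8  55.5  49.8  -3.9]
at 45.2 [509.3 126.7  79.3] yaw 86.16 w 0.053
turn units 0.017
shift units [-0.14  0.03  3.07]
tool in jig [-75.6  48.8] [ 0.3  0.2 -1.7]
63.557599782943726
```

Emit:
{"fn": "move_arm", "kwargs": {"plan": [[[0, 0.03, 0.7, 0, 0, 0, -1], [0, 0, 0.7, 0, 0, 0, -1], [0, 0, 0.7, 0, 0, 0, -1], [0, 0, 0.6, 0, 0, 0, -1], [0, 0, 0.3, 0, 0, 0, -1], [0, 0, 0, 0, 0, 0, -1], [0, 0, 0, 0, 0, 0, 1], [0, 0, 0, 0, 0, 0, 1], [0, 0, 0, 0, 0, 0, 1], [0, 0, 0, 0, 0, 0, 1]]]}}

```text
clock: 46.2
position: [0.5101, 0.127, 0.0197]
tool_rot: [3.141, -0.0, 1.504]
force: [-0.4, 0.6, -0.3]
grip_width: 0.085
finger_force: 0.0
```

Emit:
{"fn": "move_arm", "kwargs": {"plan": [[[0, 0, -0.5, 0, 0, 0, 1], [0, 0, -1, 0, 0, 0, 1], [0, 0, -1, 0, 0, 0, 1], [0, 0, -1, 0, 0, 0, 1], [-0.07, -0.9, 0, 0, 0, 0, -1], [-0.07, -0.9, 0, 0, 0, 0, -1], [0, -0.95, 0, 0, 0, 0, -1], [0, 0, 0, 0, 0, 0, -1], [0, 0, 0, 0, 0, 0, -1], [0, 0, 0, 0, 0, 0, -1]]]}}

```text
clock: 47.2
position: [0.4556, 0.1278, 0.0897]
tool_rot: [3.141, -0.0, 1.504]
force: [-0.6, 0.3, 0.7]
grip_width: 0.0004
finger_force: 0.0
```

```bash
python3 -c "
from h import *
wst(.036,[(255,130),(560,130),(560,300),(255,300)])
print(jig(-75,46))
to([*jig(-130,46),.018],86.06)"
```

```text
w [540. 238.] all [612.9 113.7  40.2  27.2  86.1] top [613.3 114.   39.5  26.3  86.2]
w [368. 228.] all [508.6 125.4  58.   55.6  86.1] top [509.7 123.4  53.1  52.6  -3.9]
[0.509738   0.12384467]
at 47.25 [455.5 127.8  89.5] yaw 86.16 w -0.0002
turn units 0.017
shift units [-0.01 -0.03  3.58]
```

Emit:
{"fn": "move_arm", "kwargs": {"plan": [[[0, 0, 0.9, 0, 0, 0, -1], [0, 0, 0.9, 0, 0, 0, -1], [0, 0, 0.9, 0, 0, 0, -1], [0, 0, 0.6, 0, 0, 0, -1], [0, 0, 0.27, 0, 0, 0, -1], [0, 0, 0, 0, 0, 0, -1], [0, 0.4, 0, 0, 0, 0, -1], [0, 0.4, 0, 0, 0, 0, -1], [0, 0.4, 0, 0, 0, 0, -1], [0, 0.4, 0, 0, 0, 0, -1]]]}}

```text
clock: 48.25
position: [0.4877, 0.1255, 0.0182]
tool_rot: [3.141, -0.0, 1.504]
force: [-0.4, 0.0, 1.7]
grip_width: -0.0004
finger_force: 0.8
```

Emit:
{"fn": "move_arm", "kwargs": {"plan": [[[0, 0.45, 0, 0, 0, 0, -1], [0, 0.45, 0, 0, 0, 0, -1], [0, 0.45, 0, 0, 0, 0, -1], [0, 0.45, 0, 0, 0, 0, -1], [0, 0.45, 0, 0, 0, 0, -1], [0, 0.45, 0, 0, 0, 0, -1], [0, 0.45, 0, 0, 0, 0, -1], [0, 0.45, 0, 0, 0, 0, -1], [0, 0.45, 0, 0, 0, 0, -1], [0, 0.45, 0, 0, 0, 0, -1]]]}}

```text
clock: 49.25
position: [0.5772, 0.1197, 0.0179]
tool_rot: [-3.141, -0.0, 1.504]
force: [-3.5, 0.5, 2.0]
grip_width: -0.0
finger_force: 1.3
```

Emit:
{"fn": "move_arm", "kwargs": {"plan": [[[0, 0.4, 0, 0, 0, 0, -1], [0, 0, -0.8, 0, 0, 0, -1], [0, 0, -1, 0, 0, 0, -1], [0, 0, -1, 0, 0, 0, -1], [0, 0, -1, 0, 0, 0, -1], [-1, 0, -1, 0, 0, 0, 1], [-1, 0, -1, 0, 0, 0, 1], [-1, 0, 0, 0, 0, 0, 1], [-1, 0, 0, 0, 0, 0, 1], [-1, 0, 0, 0, 0, 0, 1]]]}}

```text
clock: 50.25
position: [0.5779, 0.0186, 0.1354]
tool_rot: [3.14, -0.0, 1.504]
force: [0.4, 0.0, 0.2]
grip_width: 0.0725
finger_force: 0.0
```

```bash
python3 -c "
from h import *
f=cam('wrist','w8');injig();survey()
to([.56,-.30,.13],86)
"
```

```text
tool in jig [  0.3 -58.3] [ 0.9 -4.9 -0.1]
top [379. 219.] [ 522.9 -329.    57.5   37.5   -1.3] 198.0
top [378. 182.] [ 629.1 -328.2   55.5   39.8    7.3] 191.5
at 50.35 [577.9  16.3 135. ] yaw 86.0 w 0.0846
turn units 0.0
shift units [-15.84   0.21   0.25]
```

View pics/w8.png

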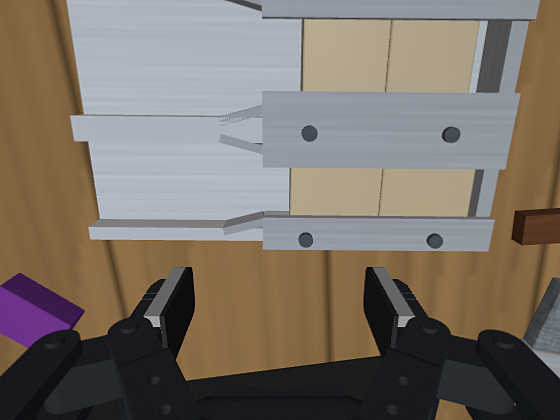

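All four blanks are under the lips (squares at px 302–478, bars at 290–475). Now for a close view of the offcuts.

Emit:
{"fn": "move_arm", "kwargs": {"plan": [[[-1, 0, 0, 0, 0, 0, 1], [-1, 0, 0, 0, 0, 0, 1], [-1, 0, 0, 0, 0, 0, 1], [-1, 0, 0, 0, 0, 0, 1], [-1, 0, 0, 0, 0, 0, 1], [-1, 0, 0, 0, 0, 0, 1], [-1, 0, 0, 0, 0, 0, 1], [-1, 0, 0, 0, 0, 0, 1], [-1, 0, 0, 0, 0, 0, 1], [-1, 0, 0, 0, 0, 0, 1]]]}}

```text
clock: 51.35
position: [0.5648, -0.1804, 0.1349]
tool_rot: [3.141, -0.0, 1.505]
force: [0.5, -0.0, 0.3]
grip_width: 0.085
finger_force: 0.0
```

Emit:
{"fn": "move_arm", "kwargs": {"plan": [[[-1, 0, 0, 0, 0, 0, 1], [-1, 0, 0, 0, 0, 0, 1], [-1, 0, 0, 0, 0, 0, 1], [-1, 0, 0, 0, 0, 0, 1], [-0.5, 0, 0, 0, 0, 0, 1], [0, 0, 0, 0, 0, 0, 1], [0, 0, 0, 0, 0, 0, 1], [0, 0, 0, 0, 0, 0, 1], [0, 0, 0, 0, 0, 0, 1], [0, 0, 0, 0, 0, 0, 1]]]}}

```text
clock: 52.35
position: [0.5587, -0.2694, 0.134]
tool_rot: [3.142, -0.0, 1.505]
force: [-0.4, -0.3, -0.2]
grip_width: 0.0853
finger_force: 0.0
```

```bash
python3 -c "
from h import *
import pickle
f=wst()
pickle.dump({k:f[k] for k in('R','p','D','intrinsics','bgr')},open('w9.pkl','wb'))
s=observe();print(s['position'],s['tool_rot'])
c=proj(f,[[.575,-.33,.02]])[0].astype(int);print(c)
x0,y0=max(c[0]-140,0),max(c[1]-90,0);print(x0,y0)
cv2.imwrite('pics/c9.png',cv2.resize(f['bgr'][y0:y0+180,x0:x0+270],None,fx=2.9,fy=2.9,interpolation=cv2.INTER_CUBIC))
"
```

```text
[ 0.55869024 -0.26954355  0.13395167] [ 3.14157581e+00 -6.16543566e-05  1.50483088e+00]
[303 273]
163 183
```

View pics/c9.png

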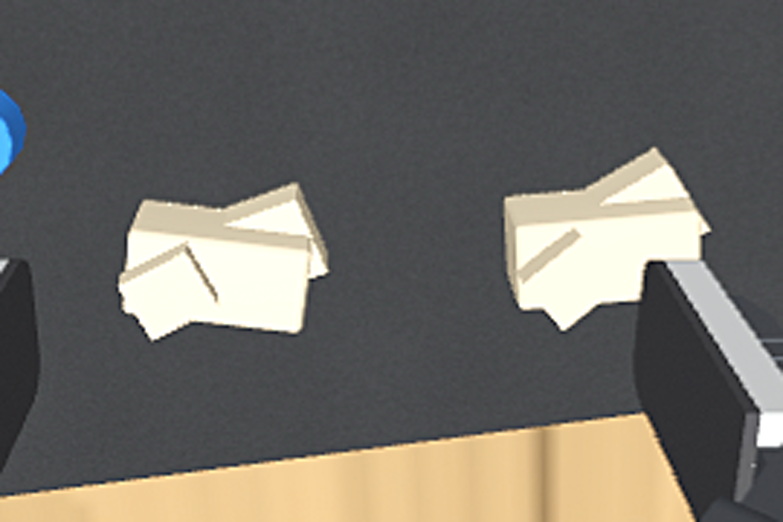

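The crop shows offcut A on the left and offcut B on the right. Each has its low skew lump at upper right, so the body +x axis points roughly along world +x. A's top-face corners are (127,230), (310,247) and (300,332); B's are (516,224), (694,212) and (700,300).

```bash
python3 -c "
from h import *
import pickle
f=pickle.load(open('w9.pkl','rb'))
for n,c in(('A',[(127,230),(310,247),(300,332)]),('B',[(516,224),(694,212),(700,300)])):
    p=plane(f,np.array(c)/2.9+[163,183],.025)[:,:2]*1000
    e=p[1]-p[0];w=np.linalg.norm(e);g=p[2]-p[1];y=np.degrees(np.arctan2(e[1],e[0]));ctr=(p[0]+p[2])/2
    u=e/w;print(n,p.round(1).tolist(),w,np.linalg.norm(g),'yaw',y,np.degrees(np.arctan2(g[0],-g[1]))+0,'ctr',ctr,'pinch',ctr-12*u)
pts=plane(f,[(175,0)],0)
"

```

```text
A [[500.5, -312.9], [549.1, -321.2], [544.4, -347.1]] 49.361910511998936 26.33366344305858 yaw -9.679784963641795 -10.266669482914343 ctr [ 522.45443267 -330.01164322] pinch [ 510.62527842 -327.99394409]
B [[604.7, -318.0], [652.1, -317.6], [654.8, -344.3]] 47.41843890838026 26.848925276244653 yaw 0.5012666599035639 5.657795096524697 ctr [ 629.75119503 -331.17632816] pinch [ 617.75165427 -331.28131186]
```

Emit:
{"fn": "move_arm", "kwargs": {"plan": [[[0, 0, 0, 0, 0, -1, 1], [0, 0, 0, 0, 0, -1, 1], [0, 0, 0, 0, 0, -1, 1], [0, 0, 0, 0, 0, -1, 1], [0, 0, 0, 0, 0, -1, 1], [0, 0, 0, 0, 0, -1, 1], [0, 0, 0, 0, 0, -1, 1], [0, 0, 0, 0, 0, -1, 1], [0, 0, 0, 0, 0, -1, 1], [0, 0, 0, 0, 0, -1, 1]]]}}

```text
clock: 53.4
position: [0.5586, -0.2698, 0.1339]
tool_rot: [-3.142, -0.0, 2.556]
force: [-1.0, -0.5, 0.0]
grip_width: 0.0855
finger_force: 0.0
```

Emit:
{"fn": "move_arm", "kwargs": {"plan": [[[0, 0, 0, 0, 0, -1, 1], [0, 0, 0, 0, 0, -1, 1], [0, 0, 0, 0, 0, -1, 1], [0, 0, 0, 0, 0, -1, 1], [0.46, -0.82, 0.7, 0, 0, 0, 1], [0.46, -0.82, 0.7, 0, 0, 0, 1], [0.46, -0.82, 0.7, 0, 0, 0, 1], [0.46, -0.82, 0.7, 0, 0, 0, 1], [0, 0, 0, 0, 0, 0, 1], [0, 0, 0, 0, 0, 0, 1]]]}}

```text
clock: 54.4
position: [0.5104, -0.329, 0.0772]
tool_rot: [3.141, -0.001, 2.969]
force: [-0.5, 0.6, 0.2]
grip_width: 0.0855
finger_force: 0.0
```

```bash
python3 -c "
from h import *
print(observe()['qpos'].round(2))
f=wst(.025)
to([.5106,-.328,.009],170)
# where the pinch axis projects on the picture, for the close check
q=proj(f,[[.5106,-.328,.025],[.5225,-.33,.025]]).astype(int);print(q)
"
```

```text
[ 0.95  0.79 -0.72  1.74  0.65  0.87  1.34]
w [304. 367.] all [ 607.1 -326.9   38.5   37.9   88.3] top [ 614.4 -329.6   28.7   21.6  -88.1]
at 54.45 [ 511.1 -328.4   77.7] yaw 170.16 w 0.0853
turn units 0.026
shift units [0.03 0.02 3.44]
[[280 231]
 [280 250]]
```

Emit:
{"fn": "move_arm", "kwargs": {"plan": [[[0, 0, 0.9, 0, 0, 0, 1], [0, 0, 0.9, 0, 0, 0, 1], [0, 0, 0.9, 0, 0, 0, 1], [0, 0, 0.7, 0, 0, 0, 1], [0, 0, 0, 0, 0, 0, -1], [0, 0, 0, 0, 0, 0, -1], [0, 0, 0, 0, 0, 0, -1], [0, 0, 0, 0, 0, 0, -1], [0, 0, 0, 0, 0, 0, -1], [0, 0, 0, 0, 0, 0, -1]]]}}

```text
clock: 55.45
position: [0.5115, -0.3287, 0.0108]
tool_rot: [-3.141, 0.001, 2.97]
force: [-1.1, -0.2, 6.5]
grip_width: 0.0241
finger_force: 59.3
```

Emit:
{"fn": "move_arm", "kwargs": {"plan": [[[0, 0, 0, 0, 0, 0, -1], [0, 0, 0, 0, 0, 0, -1], [0, 0, -0.5, 0, 0, 0, -1], [0, 0, -1, 0, 0, 0, -1], [0, 0, -1, 0, 0, 0, -1], [0, 0, -1, 0, 0, 0, -1], [0, 0, -1, 0, 0, 0, -1], [0, 0, -1, 0, 0, 0, -1], [0, 0, 0, 0, 0, 0, -1], [0, 0, 0, 0, 0, 0, -1]]]}}

```text
clock: 56.45
position: [0.5111, -0.3286, 0.1205]
tool_rot: [-3.141, 0.001, 2.97]
force: [-0.4, -0.4, -1.0]
grip_width: 0.0246
finger_force: 59.2
```

```bash
python3 -c "
from h import *
print(observe()['finger_force'])
to([.434,.334,.13])
t=cam('top')
for c in stones(t,60,[(312,160),(398,155),(412,285),(322,292)]):
    if cv2.contourArea(c)<450:print(c[:,0].mean(0).round(),rect(t,c,.027))
m=cv2.inRange(t['bgr'][215:285,105:180],(0,0,0),(75,75,75));c=max(cv2.findContours(m,0,1)[0],key=cv2.contourArea)+[105,215]
print('tub',rect(t,c,.05))
"
```

```text
59.15006184397498
at 56.45 [ 511.1 -328.6  120.5] yaw 170.17 w 0.0246
shift units [ 9.45 31.99 -0.5 ]
[378. 182.] [ 629.8 -327.    53.8   39.1    3.8]
tub [435.1 336.7 137.3 135.4 -82.3]
```

Emit:
{"fn": "move_arm", "kwargs": {"plan": [[[0.256, 0.947, 0, 0, 0, 0, -1], [0.256, 0.947, 0, 0, 0, 0, -1], [0.256, 0.947, 0, 0, 0, 0, -1], [0.256, 0.947, 0, 0, 0, 0, -1], [0.256, 0.947, 0, 0, 0, 0, -1], [0.256, 0.947, 0, 0, 0, 0, -1], [0.256, 0.947, 0, 0, 0, 0, -1], [0.256, 0.947, 0, 0, 0, 0, -1], [0.256, 0.947, 0, 0, 0, 0, -1], [0.256, 0.947, 0, 0, 0, 0, -1]]]}}

```text
clock: 57.5
position: [0.4924, -0.1321, 0.1193]
tool_rot: [3.141, -0.001, 2.97]
force: [0.9, -0.2, -1.0]
grip_width: 0.0245
finger_force: 59.1
```

Emit:
{"fn": "move_arm", "kwargs": {"plan": [[[0.256, 0.947, 0, 0, 0, 0, -1], [0.256, 0.947, 0, 0, 0, 0, -1], [0.256, 0.947, 0, 0, 0, 0, -1], [0.256, 0.947, 0, 0, 0, 0, -1], [0.256, 0.947, 0, 0, 0, 0, -1], [0.256, 0.947, 0, 0, 0, 0, -1], [0.256, 0.947, 0, 0, 0, 0, -1], [0.256, 0.947, 0, 0, 0, 0, -1], [0.256, 0.947, 0, 0, 0, 0, -1], [0.256, 0.947, 0, 0, 0, 0, -1]]]}}

```text
clock: 58.5
position: [0.4742, 0.0631, 0.1193]
tool_rot: [-3.141, -0.001, 2.97]
force: [-0.6, 0.1, -0.9]
grip_width: 0.0246
finger_force: 59.1
```

Emit:
{"fn": "move_arm", "kwargs": {"plan": [[[0.256, 0.947, 0, 0, 0, 0, -1], [0.256, 0.947, 0, 0, 0, 0, -1], [0.256, 0.947, 0, 0, 0, 0, -1], [0.256, 0.947, 0, 0, 0, 0, -1], [0.256, 0.947, 0, 0, 0, 0, -1], [0.256, 0.947, 0, 0, 0, 0, -1], [0.256, 0.947, 0, 0, 0, 0, -1], [0.256, 0.947, 0, 0, 0, 0, -1], [0.256, 0.947, 0, 0, 0, 0, -1], [0.256, 0.947, 0, 0, 0, 0, -1]]]}}

```text
clock: 59.5
position: [0.4561, 0.2583, 0.1192]
tool_rot: [-3.141, -0.001, 2.97]
force: [-0.1, -0.1, -0.4]
grip_width: 0.0244
finger_force: 59.1
```

Emit:
{"fn": "move_arm", "kwargs": {"plan": [[[0.256, 0.947, 0, 0, 0, 0, -1], [0.256, 0.947, 0, 0, 0, 0, -1], [0.256, 0.947, 0, 0, 0, 0, -1], [0.256, 0.947, 0, 0, 0, 0, -1], [0, 0, 0, 0, 0, 0, -1], [0, 0, 0, 0, 0, 0, -1], [0, 0, 0, 0, 0, 0, -1], [0, 0, 0, 0, 0, 0, -1], [0, 0, 0, 0, 0, 0, -1], [0, 0, 0, 0, 0, 0, -1]]]}}

```text
clock: 60.5
position: [0.4495, 0.3355, 0.1199]
tool_rot: [-3.142, 0.0, 2.97]
force: [-0.2, 0.2, -0.3]
grip_width: 0.0243
finger_force: 59.2
```

```bash
python3 -c "
from h import *
s=observe();print(s['finger_force'],s['qpos'].round(2))
to([.45,.335,.03])
f=cam('wrist','w10')
"
```

```text
59.154203471989604 [-0.21  0.68 -0.77  1.84  0.61  0.88  0.12]
at 60.5 [449.5 335.5 119.9] yaw 170.16 w 0.0243
shift units [-0.03 -0.02  4.5 ]
```

View pics/w10.png

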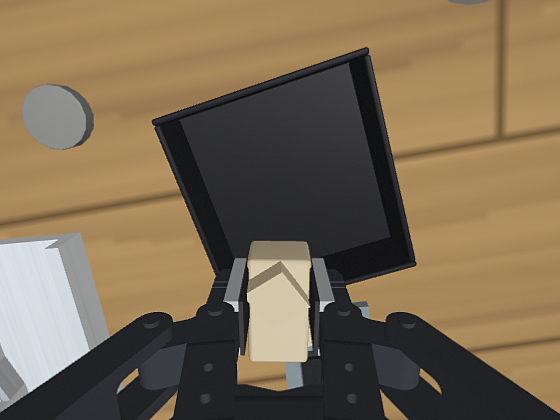

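The picture shows the offcut held between the pads at (280,300) and the tub below, with rim corners at (154,122), (368,50) and (412,264).

```bash
python3 -c "
from h import *
f=cam('wrist')
p=plane(f,[(154,122),(368,50),(413,264)],.05)[:,:2]*1000;print(p.round(1));print('ctr',(p[0]+p[2])/2)
"
```

```text
[[376.7 274.8]
 [359.5 401.1]
 [494.1 417.8]]
ctr [435.37848419 346.28989808]
```

Emit:
{"fn": "move_arm", "kwargs": {"plan": [[[0.1, 0.68, 0, 0, 0, 0, -1], [0, 0, 0.9, 0, 0, 0, -1], [0, 0, 0.9, 0, 0, 0, -1], [0, 0, 0.9, 0, 0, 0, -1], [0, 0, 0.9, 0, 0, 0, -1], [0, 0, 0.8, 0, 0, 0, -1], [0, 0, 0.5, 0, 0, 0, -1], [0, 0, 0, 0, 0, 0, -1], [0, 0, 0, 0, 0, 0, 0.1], [0, 0, 0, 0, 0, 0, 0.1]]]}}

```text
clock: 61.6
position: [0.45, 0.3499, 0.0226]
tool_rot: [3.141, 0.001, 2.97]
force: [-0.1, 0.3, -0.5]
grip_width: 0.0473
finger_force: 0.0
```

Emit:
{"fn": "move_arm", "kwargs": {"plan": [[[0, 0, 0, 0, 0, 0, 0.1], [0, 0, -0.6, 0, 0, 0, 0.1], [0, 0, -1, 0, 0, 0, 0.1], [0, 0, -1, 0, 0, 0, 0.1], [0, 0, -1, 0, 0, 0, 0.1], [0, 0, -1, 0, 0, 0, 0.1], [0, 0, -0.5, 0, 0, -1, 1], [0, 0, 0, 0, 0, -1, 1], [0, 0, 0, 0, 0, 0, 1], [0, 0, 0, 0, 0, 0, 1]]]}}

```text
clock: 62.6
position: [0.4497, 0.3495, 0.1244]
tool_rot: [3.141, 0.0, -3.107]
force: [-1.7, -0.0, -0.3]
grip_width: 0.0852
finger_force: 0.0
```

```bash
python3 -c "
from h import *
survey()
t=cam('top');
for c in stones(t,40,[(105,215),(180,215),(180,285),(105,285)]):print('tub',c[:,0].mean(0),rect(t,c,.025))
f=cam('wrist','w11')
to([.6178,-.3313,.12],182)
"
```

```text
top [378. 182.] [ 629.8 -327.    53.8   39.1    3.8] 186.5
tub [150.609375 222.28125 ] [523.7 329.7 236.1  83.5  67.5]
at 62.75 [449.6 349.6 123.9] yaw -177.92 w 0.0852
turn units 0.013
shift units [ -7.22 -34.32   0.2 ]
```

Emit:
{"fn": "move_arm", "kwargs": {"plan": [[[-0.206, -0.98, 0, 0, 0, 0, 1], [-0.206, -0.98, 0, 0, 0, 0, 1], [-0.206, -0.98, 0, 0, 0, 0, 1], [-0.206, -0.98, 0, 0, 0, 0, 1], [-0.206, -0.98, 0, 0, 0, 0, 1], [-0.206, -0.98, 0, 0, 0, 0, 1], [-0.206, -0.98, 0, 0, 0, 0, 1], [-0.206, -0.98, 0, 0, 0, 0, 1], [-0.206, -0.98, 0, 0, 0, 0, 1], [-0.206, -0.98, 0, 0, 0, 0, 1]]]}}

```text
clock: 63.75
position: [0.4984, 0.1546, 0.1239]
tool_rot: [-3.142, -0.0, -3.105]
force: [-0.1, -0.2, 0.2]
grip_width: 0.0851
finger_force: 0.0
```

Emit:
{"fn": "move_arm", "kwargs": {"plan": [[[-0.206, -0.98, 0, 0, 0, 0, 1], [-0.206, -0.98, 0, 0, 0, 0, 1], [-0.206, -0.98, 0, 0, 0, 0, 1], [-0.206, -0.98, 0, 0, 0, 0, 1], [-0.206, -0.98, 0, 0, 0, 0, 1], [-0.206, -0.98, 0, 0, 0, 0, 1], [-0.206, -0.98, 0, 0, 0, 0, 1], [-0.206, -0.98, 0, 0, 0, 0, 1], [-0.206, -0.98, 0, 0, 0, 0, 1], [-0.206, -0.98, 0, 0, 0, 0, 1]]]}}

```text
clock: 64.75
position: [0.5471, -0.0397, 0.1239]
tool_rot: [3.142, -0.0, -3.105]
force: [0.3, -0.2, 0.0]
grip_width: 0.0858
finger_force: 0.0
```

Emit:
{"fn": "move_arm", "kwargs": {"plan": [[[-0.206, -0.98, 0, 0, 0, 0, 1], [-0.206, -0.98, 0, 0, 0, 0, 1], [-0.206, -0.98, 0, 0, 0, 0, 1], [-0.206, -0.98, 0, 0, 0, 0, 1], [-0.206, -0.98, 0, 0, 0, 0, 1], [-0.206, -0.98, 0, 0, 0, 0, 1], [-0.206, -0.98, 0, 0, 0, 0, 1], [-0.206, -0.98, 0, 0, 0, 0, 1], [-0.206, -0.98, 0, 0, 0, 0, 1], [-0.206, -0.98, 0, 0, 0, 0, 1]]]}}

```text
clock: 65.75
position: [0.5957, -0.2339, 0.1238]
tool_rot: [3.141, -0.0, -3.105]
force: [0.0, 0.5, -0.4]
grip_width: 0.0854
finger_force: 0.0
```

Emit:
{"fn": "move_arm", "kwargs": {"plan": [[[-0.206, -0.98, 0, 0, 0, 0, 1], [-0.206, -0.98, 0, 0, 0, 0, 1], [-0.206, -0.98, 0.5, 0, 0, 0, 1], [-0.206, -0.98, 0.5, 0, 0, 0, 1], [-0.206, -0.98, 0.5, 0, 0, 0, 1], [0, 0, 0.5, 0, 0, 0, 1], [0, 0, 0, 0, 0, 0, 1], [0, 0, 0, 0, 0, 0, 1], [0, 0, 0, 0, 0, 0, 1], [0, 0, 0, 0, 0, 0, 1]]]}}

```text
clock: 66.75
position: [0.6203, -0.33, 0.0846]
tool_rot: [-3.141, 0.001, -3.103]
force: [0.1, -0.3, 0.1]
grip_width: 0.0851
finger_force: 0.0
```

```bash
python3 -c "
from h import *
f=cam('wrist','w12')
for c in stones(f,200):
    r=rect(f,c,.025)
    if r[2]<100:print(c[:,0].mean(0),r)
print(proj(f,[[.6178,-.3313,.025],[.6298,-.331,.025]]).round())
t=cam('top')
for c in stones(t,40,[(120,225),(165,225),(165,272),(124,272)]):print('tub',c[:,0].mean(0).round(),rect(t,c,.02),cv2.contourArea(c))
to([.6178,-.3313,.009],182);print(observe()['qpos'].round(2))
"
```

```text
[279.13438735 236.29249012] [ 626.2 -327.3   55.6   35.4    4.3]
[[277. 223.]
 [277. 241.]]
tub [142. 240.] [462.3 346.4  57.8  35.7  -1.8] 189.5
at 66.85 [ 620.1 -330.2   84.4] yaw -177.8 w 0.0855
turn units 0.034
shift units [ 0.12 -0.05  3.77]
[ 0.84  0.92 -0.76  1.45  0.68  1.05  1.54]
```

View pics/w12.png

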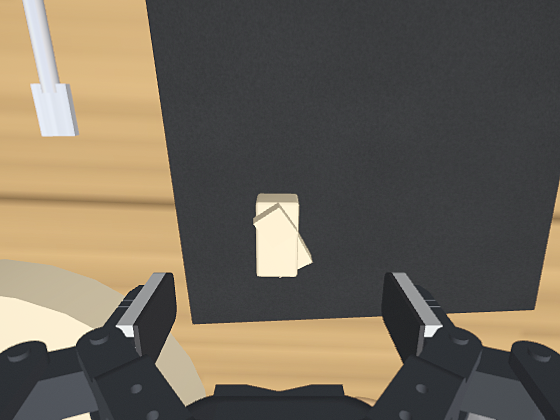

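Offcut A shows in the tub at (142,240) in the top view. Offcut B is lined up at (279,236) in the wrist view. Grasping it.

Emit:
{"fn": "move_arm", "kwargs": {"plan": [[[0.1, -0.05, 0.9, 0, 0, 0, 1], [0, 0, 0.9, 0, 0, 0, 1], [0, 0, 0.9, 0, 0, 0, 1], [0, 0, 0.7, 0, 0, 0, 1], [0, 0, 0.3, 0, 0, 0, 1], [0, 0, 0, 0, 0, 0, -1], [0, 0, 0, 0, 0, 0, -1], [0, 0, 0, 0, 0, 0, -1], [0, 0, 0, 0, 0, 0, -1], [0, 0, 0, 0, 0, 0, -1]]]}}

```text
clock: 67.85
position: [0.6184, -0.3317, 0.0108]
tool_rot: [-3.141, 0.001, -3.104]
force: [-1.1, 0.1, 8.2]
grip_width: 0.0241
finger_force: 59.7
```

Emit:
{"fn": "move_arm", "kwargs": {"plan": [[[0, 0, 0, 0, 0, 0, -1], [0, 0, 0, 0, 0, 0, -1], [0, 0, -0.5, 0, 0, 0, -1], [0, 0, -1, 0, 0, 0, -1], [0, 0, -1, 0, 0, 0, -1], [0, 0, -1, 0, 0, 0, -1], [0, 0, -1, 0, 0, 0, -1], [0, 0, -1, 0, 0, 0, -1], [0, 0, 0, 0, 0, 0, -1], [0, 0, 0, 0, 0, 0, -1]]]}}

```text
clock: 68.85
position: [0.618, -0.3316, 0.1206]
tool_rot: [-3.141, 0.0, -3.104]
force: [0.2, 0.3, -0.7]
grip_width: 0.0249
finger_force: 59.0
```

```bash
python3 -c "
from h import *
s=observe();print(s['finger_force'],s['grip_width'])
to([.394,.341,.12])
f=cam('top')
m=cv2.inRange(cv2.cvtColor(f['bgr'],cv2.COLOR_BGR2HSV)[155:220,120:170],(0,0,0),(180,110,70))
c=max(cv2.findContours(m,0,1)[0],key=cv2.contourArea)+[120,155]
print('pad/paddle',rect(f,c,.05),c[:,0].min(0),c[:,0].max(0))
print('pad',plane(f,[(132.5,188),(148.5,188.5),(147,206),(131.5,205)],.051)[:,:2].round(4).tolist())
print('hingeposts',plane(f,[(131.5,168.5),(154,169)],.06)[:,:2].round(4).tolist())
"
```

```text
58.95640552582336 0.024866921566865534
at 68.85 [ 618.  -331.6  120.6] yaw -177.82 w 0.0249
shift units [9.910e+00 3.403e+01 1.000e-02]
pad/paddle [5.823e+02 3.502e+02 4.580e+01 4.250e+01 2.000e-01] [132 188] [147 204]
pad [[0.6049, 0.3713], [0.6036, 0.3253], [0.5537, 0.3275], [0.5563, 0.3719]]
hingeposts [[0.6593, 0.3736], [0.6579, 0.3091]]
```

Emit:
{"fn": "move_arm", "kwargs": {"plan": [[[0.283, 0.972, 0, 0, 0, 0, -1], [0.283, 0.972, 0, 0, 0, 0, -1], [0.283, 0.972, 0, 0, 0, 0, -1], [0.283, 0.972, 0, 0, 0, 0, -1], [0.283, 0.972, 0, 0, 0, 0, -1], [0.283, 0.972, 0, 0, 0, 0, -1], [0.283, 0.972, 0, 0, 0, 0, -1], [0.283, 0.972, 0, 0, 0, 0, -1], [0.283, 0.972, 0, 0, 0, 0, -1], [0.283, 0.972, 0, 0, 0, 0, -1]]]}}

```text
clock: 69.9
position: [0.5532, -0.1386, 0.1192]
tool_rot: [3.141, -0.001, -3.103]
force: [1.3, -0.0, -0.5]
grip_width: 0.0244
finger_force: 59.0
```

Emit:
{"fn": "move_arm", "kwargs": {"plan": [[[0.283, 0.972, 0, 0, 0, 0, -1], [0.283, 0.972, 0, 0, 0, 0, -1], [0.283, 0.972, 0, 0, 0, 0, -1], [0.283, 0.972, 0, 0, 0, 0, -1], [0.283, 0.972, 0, 0, 0, 0, -1], [0.283, 0.972, 0, 0, 0, 0, -1], [0.283, 0.972, 0, 0, 0, 0, -1], [0.283, 0.972, 0, 0, 0, 0, -1], [0.283, 0.972, 0, 0, 0, 0, -1], [0.283, 0.972, 0, 0, 0, 0, -1]]]}}

```text
clock: 70.9
position: [0.4893, 0.0534, 0.1193]
tool_rot: [3.141, -0.001, -3.103]
force: [-0.2, -1.1, -1.3]
grip_width: 0.0241
finger_force: 59.0
```

Emit:
{"fn": "move_arm", "kwargs": {"plan": [[[0.283, 0.972, 0, 0, 0, 0, -1], [0.283, 0.972, 0, 0, 0, 0, -1], [0.283, 0.972, 0, 0, 0, 0, -1], [0.283, 0.972, 0, 0, 0, 0, -1], [0.283, 0.972, 0, 0, 0, 0, -1], [0.283, 0.972, 0, 0, 0, 0, -1], [0.283, 0.972, 0, 0, 0, 0, -1], [0.283, 0.972, 0, 0, 0, 0, -1], [0.283, 0.972, 0, 0, 0, 0, -1], [0.283, 0.972, 0, 0, 0, 0, -1]]]}}

```text
clock: 71.9
position: [0.4254, 0.2454, 0.1193]
tool_rot: [-3.141, -0.001, -3.103]
force: [0.0, 0.8, -0.9]
grip_width: 0.0246
finger_force: 59.0
```

Emit:
{"fn": "move_arm", "kwargs": {"plan": [[[0.283, 0.972, 0, 0, 0, 0, -1], [0.283, 0.972, 0, 0, 0, 0, -1], [0.283, 0.972, 0, 0, 0, 0, -1], [0.283, 0.972, 0, 0, 0, 0, -1], [0.283, 0.972, 0, 0, 0, 0, -1], [0, 0, 0, 0, 0, 0, -1], [0, 0, 0, 0, 0, 0, -1], [0, 0, 0, 0, 0, 0, -1], [0, 0, 0, 0, 0, 0, -1], [0, 0, 0, 0, 0, 0, -1]]]}}

```text
clock: 72.9
position: [0.3944, 0.3404, 0.1198]
tool_rot: [-3.141, -0.0, -3.104]
force: [0.1, 0.8, -1.4]
grip_width: 0.0244
finger_force: 59.0
```

```bash
python3 -c "
from h import *
s=observe();print(s['finger_force'],s['qpos'].round(2))
to([.394,.341,.022])
"
```

```text
59.01133318024222 [-0.22  0.65 -0.84  1.94  0.64  0.85  0.2 ]
at 72.9 [394.4 340.4 119.8] yaw -177.86 w 0.0244
shift units [0.02 0.03 4.89]
```

Emit:
{"fn": "move_arm", "kwargs": {"plan": [[[0, 0, 0.9, 0, 0, 0, -1], [0, 0, 0.9, 0, 0, 0, -1], [0, 0, 0.9, 0, 0, 0, -1], [0, 0, 0.9, 0, 0, 0, -1], [0, 0, 0.7, 0, 0, 0, -1], [0, 0, 0.4, 0, 0, 0, -1], [0, 0, 0, 0, 0, 0, -1], [0, 0, 0, 0, 0, 0, 0.1], [0, 0, 0, 0, 0, 0, 0.1], [0, 0, 0, 0, 0, 0, 0.1]]]}}

```text
clock: 73.9
position: [0.3944, 0.341, 0.0264]
tool_rot: [3.141, 0.001, -3.104]
force: [0.1, 0.4, -0.4]
grip_width: 0.0473
finger_force: 0.0
```

Emit:
{"fn": "move_arm", "kwargs": {"plan": [[[0, 0, 0, 0, 0, 0, 0.1], [0, 0, -0.6, 0, 0, 0, 0.1], [0, 0, -1, 0, 0, 0, 0.1], [0, 0, -1, 0, 0, 0, 0.1], [0, 0, -1, 0, 0, 0, 0.1], [0, 0, -1, 0, 0, 0, -1], [0, 0, -0.5, 0, 0, 0, -1], [0, 0, 0, 0, 0, 0, -1], [0, 0, 0, 0, 0, 0, -1], [0, 0, 0, 0, 0, 0, -1]]]}}

```text
clock: 74.9
position: [0.3938, 0.3406, 0.1272]
tool_rot: [-3.141, -0.001, -3.103]
force: [-0.3, 0.2, -0.1]
grip_width: -0.0
finger_force: 0.0
```

```bash
python3 -c "
from h import *
s=observe();print(s['finger_force'],s['qpos'].round(2))
f=cam('side','s2')
for c in stones(f,40,[(100,290),(240,290),(240,385),(100,385)]):print(c[:,0].mean(0).round(),rect(f,c,.02))
to([.579,.349,.12],-182+0)
"
```

```text
0.0 [-0.21  0.64 -0.85  1.93  0.63  0.86  0.21]
[120. 365.] [466.1 431.5 170.   64.4  -8.9]
[172. 337.] [441.4 347.  105.3  53.8   7.2]
[223. 336.] [390.5 299.6 205.4  84.1 -48.9]
[141. 293.] [554.8 315.1  49.2  28.1  36.4]
at 74.95 [393.8 340.6 127.2] yaw -177.8 w 0.0001
turn units 0.7
shift units [-9.24  0.74  0.36]
```

View pics/s2.png

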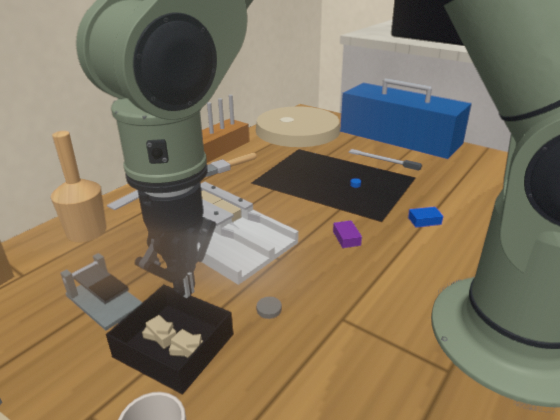

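Both offcuts lie in the tub, at about (160,331) and (186,343). The mat holds only the chalk, and the look-alikes are untouched. Next is the pedal.

Emit:
{"fn": "move_arm", "kwargs": {"plan": [[[-0.92, 0.08, 0, 0, 0, 0, -1], [-0.92, 0.08, 0, 0, 0, 0, -1], [-0.92, 0.08, 0, 0, 0, 0, -1], [-0.92, 0.08, 0, 0, 0, 0, -1], [-0.92, 0.08, 0, 0, 0, 0, -1], [-0.92, 0.08, 0, 0, 0, 0, -1], [-0.92, 0.08, 0, 0, 0, 0, -1], [-0.92, 0.08, 0, 0, 0, 0, -1], [-0.5, 0.04, 0, 0, 0, 0, -1], [0, 0, 0, 0, 0, 0, -1]]]}}

```text
clock: 75.95
position: [0.551, 0.3603, 0.127]
tool_rot: [-3.141, -0.001, -3.104]
force: [-0.1, 0.5, 0.1]
grip_width: 0.0002
finger_force: 0.0
```

```bash
python3 -c "
from h import *
f=cam('wrist','w13');to([.5796,.349,.06])
print(proj(f,[[.555,.326,.051],[.555,.3715,.051],[.604,.326,.051],[.604,.3715,.051]]).round())
"
```

```text
at 76.0 [550.1 360.5 127.2] yaw -177.81 w 0.0004
shift units [-1.46 -0.63  3.36]
[[226. 222.]
 [296. 225.]
 [227. 289.]
 [292. 291.]]
```

View pics/w13.png

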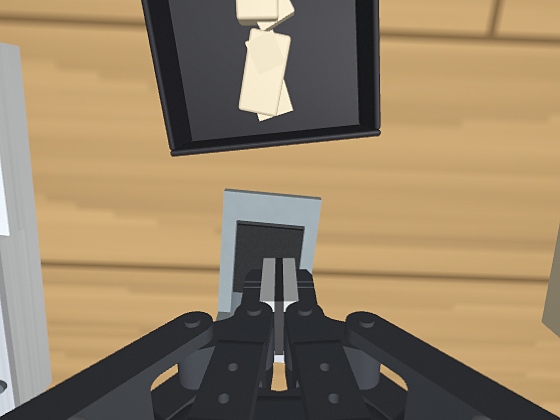

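The wrist view shows the pad's near edge at (238,221)–(305,227) and its left side running down to about (233,291). Both offcuts are in the tub, at (262,12) and (266,75).

```bash
python3 -c "
from h import *
f=cam('wrist')
p=plane(f,[(238,221.5),(305,227.5),(233,291)],.051)[:,:2]*1000;print(p.round(1))
a=p[1]-p[0];u=np.array([a[1],-a[0]])/np.linalg.norm(a)
c=(p[0]+p[1])/2+25*u;print('width',np.linalg.norm(a),'dir',u,np.degrees(np.arctan2(u[1],u[0])),'pad ctr',c, 'left side len',np.linalg.norm(p[2]-p[0]))
to([*c/1000,.07])
"
```

```text
[[553.4 333.9]
 [556.  377.9]
 [605.  330.7]]
width 44.01576059562134 dir [ 0.99835162 -0.05739371] -3.29022547987486 pad ctr [579.66797085 354.48639924] left side len 51.6240866506482
at 76.05 [549.7 360.6 127.5] yaw -177.78 w 0.0001
shift units [-1.49 -0.36  2.87]
```

Emit:
{"fn": "move_arm", "kwargs": {"plan": [[[-0.75, -0.18, 0.5, 0, 0, 0, -1], [-0.74, -0.18, 0.5, 0, 0, 0, -1], [0, 0, 0.9, 0, 0, 0, -1], [0, 0, 0.9, 0, 0, 0, -1], [0, 0, 0.6, 0, 0, 0, -1], [0, 0, 0.4, 0, 0, 0, -1], [0, 0, 0, 0, 0, 0, -1], [0, 0, 0, 0, 0, 0, -1], [0, 0, 0, 0, 0, 0, -1], [0, 0, 0, 0, 0, 0, -1]]]}}

```text
clock: 77.05
position: [0.581, 0.3546, 0.0526]
tool_rot: [3.141, 0.001, -3.103]
force: [0.7, -0.3, -0.2]
grip_width: 0.0002
finger_force: 0.0
```

Emit:
{"fn": "move_arm", "kwargs": {"plan": [[[0, 0, 0.2, 0, 0, 0, -1], [0, 0, 0.2, 0, 0, 0, -1], [0, 0, 0.2, 0, 0, 0, -1], [0, 0, 0.2, 0, 0, 0, -1], [0, 0, 0.1, 0, 0, 0, -1], [0, 0, 0.1, 0, 0, 0, -1], [0, 0, 0, 0, 0, 0, -1], [0, 0, 0, 0, 0, 0, -1], [0, 0, 0, 0, 0, 0, -1], [0, 0, 0, 0, 0, 0, -1]]]}}

```text
clock: 78.05
position: [0.5811, 0.3544, 0.032]
tool_rot: [3.141, 0.001, -3.104]
force: [0.7, 0.3, 6.6]
grip_width: 0.0
finger_force: 2.9
```

```bash
python3 -c "
from h import *
to([.5797,.3545,.027]);print(observe()['force'])"
```

```text
at 78.05 [581.1 354.4  32. ] yaw -177.82 w 0.0
shift units [0.07 0.01 0.25]
[0.74471154 0.26868945 6.59847823]
```

Emit:
{"fn": "move_arm", "kwargs": {"plan": [[[0, 0, 0.1, 0, 0, 0, -1], [0, 0, 0.1, 0, 0, 0, -1], [0, 0, 0.05, 0, 0, 0, -1], [0, 0, 0, 0, 0, 0, -1], [0, 0, 0, 0, 0, 0, -1], [0, 0, 0, 0, 0, 0, -1], [0, 0, 0, 0, 0, 0, -1], [0, 0, 0, 0, 0, 0, -1], [0, 0, 0, 0, 0, 0, -1], [0, 0, 0, 0, 0, 0, -1]]]}}

```text
clock: 79.05
position: [0.5811, 0.3544, 0.0271]
tool_rot: [3.141, 0.001, -3.104]
force: [1.4, -0.1, 7.7]
grip_width: -0.0002
finger_force: 3.3
```

Emit:
{"fn": "move_arm", "kwargs": {"plan": [[[0, 0, 0.05, 0, 0, 0, -1], [0, 0, 0.05, 0, 0, 0, -1], [0, 0, 0, 0, 0, 0, -1], [0, 0, 0, 0, 0, 0, -1], [0, 0, 0, 0, 0, 0, -1], [0, 0, 0, 0, 0, 0, -1], [0, 0, 0, 0, 0, 0, -1], [0, 0, 0, 0, 0, 0, -1], [0, 0, 0, 0, 0, 0, -1], [0, 0, 0, 0, 0, 0, -1]]]}}

```text
clock: 80.05
position: [0.5812, 0.3545, 0.0252]
tool_rot: [3.141, 0.001, -3.104]
force: [1.8, -0.4, 7.5]
grip_width: 0.0003
finger_force: 3.5
```

Emit:
{"fn": "move_arm", "kwargs": {"plan": [[[0, 0, 0.05, 0, 0, 0, -1], [0, 0, 0, 0, 0, 0, -1], [0, 0, 0.05, 0, 0, 0, -1], [0, 0, 0, 0, 0, 0, -1], [0, 0, 0, 0, 0, 0, -1], [0, 0, 0, 0, 0, 0, -1], [0, 0, 0, 0, 0, 0, -1], [0, 0, 0, 0, 0, 0, -1], [0, 0, 0, 0, 0, 0, -1], [0, 0, 0, 0, 0, 0, -1]]]}}

```text
clock: 81.05
position: [0.5815, 0.3545, 0.024]
tool_rot: [3.141, 0.002, -3.104]
force: [-2.4, -3.0, 19.6]
grip_width: 0.0001
finger_force: 9.3
```

Emit:
{"fn": "move_arm", "kwargs": {"plan": [[[0, 0, 0.05, 0, 0, 0, -1], [0, 0, 0, 0, 0, 0, -1], [0, 0, 0.03, 0, 0, 0, -1], [0, 0, 0, 0, 0, 0, -1], [0, 0, 0, 0, 0, 0, -1], [0, 0, 0, 0, 0, 0, -1], [0, 0, 0, 0, 0, 0, -1], [0, 0, 0, 0, 0, 0, -1], [0, 0, 0, 0, 0, 0, -1], [0, 0, 0, 0, 0, 0, -1]]]}}

```text
clock: 82.05
position: [0.5817, 0.3547, 0.0234]
tool_rot: [3.141, 0.002, -3.104]
force: [-4.8, -6.4, 32.6]
grip_width: 0.0001
finger_force: 16.0
```

Against the hard stop (force jumped to 33 N with the height levelling off at 23.4 mm). Releasing.

Emit:
{"fn": "move_arm", "kwargs": {"plan": [[[0, 0, -0.2, 0, 0, 0, -1], [0, 0, -0.3, 0, 0, 0, -1], [0, 0, -0.5, 0, 0, 0, -1], [0, 0, -0.8, 0, 0, 0, -1], [0, 0, -1, 0, 0, 0, -1], [0, 0, -1, 0, 0, 0, -1], [0, 0, -1, 0, 0, 0, -1], [0, 0, -1, 0, 0, 0, -1], [0, 0, -1, 0, 0, 0, -1], [0, 0, -1, 0, 0, 0, -1]]]}}

```text
clock: 83.05
position: [0.5808, 0.3543, 0.1795]
tool_rot: [3.141, 0.001, -3.103]
force: [-0.1, -0.5, -0.1]
grip_width: -0.0002
finger_force: 0.0
```

Emit:
{"fn": "move_arm", "kwargs": {"plan": [[[1, -1, 0, 0, 0, 0, -1], [1, -1, 0, 0, 0, 0, -1], [1, -1, 0, 0, 0, 0, -1], [1, -1, 0, 0, 0, 0, -1], [1, -1, 0, 0, 0, 0, -1], [1, -1, 0, 0, 0, 0, -1], [0, -1, 0, 0, 0, 0, -1], [0, -1, 0, 0, 0, 0, -1], [0, 0, 0, 0, 0, 0, -1], [0, 0, 0, 0, 0, 0, -1]]]}}

```text
clock: 84.05
position: [0.4673, 0.19, 0.1782]
tool_rot: [3.142, 0.001, -3.104]
force: [0.2, 0.3, -0.5]
grip_width: 0.0
finger_force: 0.0
```

```bash
python3 -c "
from h import *
t=cam('top','t2');s=cam('side')
a=t['bgr'][135:285,105:290];b=s['bgr'][160:385,60:420]
A=cv2.resize(a,(700,568)[:2],interpolation=cv2.INTER_CUBIC)
B=cv2.resize(b,(800,500))
cv2.imwrite('pics/fin.png',np.hstack([cv2.resize(a,(370,300)),cv2.resize(b,(430,300))]))
print(observe()['clock'],observe()['position'])"
```

```text
84.15 [0.46697587 0.1907463  0.17787214]
```

View pics/fin.png

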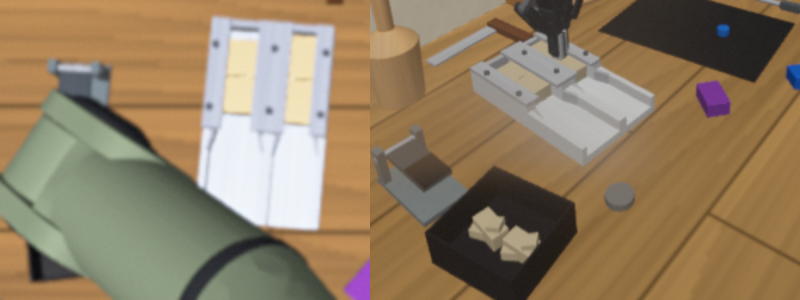

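The final picture shows all four blanks under the lips (left half, (240,75) and (300,80)) and both offcuts in the tub at (490,228) and (520,243). The pedal is back up and everything else is in place.

```bash
python3 -c "
from workcell import job_done
print(job_done())"
```

```text
the job is handed in; nothing more can be done
None
```

I handed the job in at about 84 s: both squares and both bars are under the lips, both offcuts are in the tub, and the pedal was pressed to its stop and came back up; no verdict came back.

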